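# Refit the filter unit on the air purifier

## Task

Take the clean filter unit by its handle from the sloping drying rest and lower it gently over the two pegs of the air purifier's base until it sits fully home and flat. Then turn both black clamp knobs clockwise to their end stops so that their tongues lock it down, and let go. Do not knock over or shove aside the pen pot, mug, bottle and jar that stand about.

Things in the scene. Friction and masses are not known exactly. Their poses are not given: they have to be found in the camera images.
- filter: The filter unit, loose, 0.4 to 0.8 kg: grey flange 90 (x) x 184 (y) x 14 mm with two 16 mm through holes at y = +-65 mm, on it a white pleated block 80 x 85 mm up to z = 54 mm, on top a grey handle. Origin: centre of the flange's underside, z up through the handle. Same after a half turn about z. At first it lies on the rest's slope, z leaning 30 degrees from vertical towards the robot.
- handle (a point): Centre of the filter unit's handle bar, 88 mm above the unit's origin along its z; axes as the unit's. The bar is 22 mm wide (x), 85 mm long (y) and 28 mm deep (from z = 72 to 100 mm of the unit), on two posts, clear of the white block by 18 mm. At the start the handle leans with the unit, 30 degrees from vertical.
- base: The air purifier's base, white, fixed, 130 (x) x 310 (y) x 50 mm high. Origin: centre of its underside. On its top two steel pegs at x = 0, y = +-65 mm, 12 mm thick, 26 mm tall, the upper 10 mm tapering to 4 mm. The flange goes over them and rests flat on the top, its length along the base's; either way round is right.
- seat (a point): Centre of the base's top face, midway between the pegs, 50 mm above the table; axes as the base's. The filter unit's origin comes here when it is home.
- clamp_left (a joint): Angle (rad) of the clamp knob at the base's +y end, axis at y = +125 mm; grows clockwise seen from above. 0 to 0.3 at the start (open), end stop 1.4 (locked). Stiff (0.06 N m), stays where left. Its tongue, 16 to 24 mm above the base's top, reaches 45 mm from the axis: at 1.4 it points to the base's centre, over the flange; at the start it is clear of it.
- clamp_right (a joint): The same for the clamp knob at the base's -y end (y = -125 mm): also clockwise, 0 to 0.3 open, 1.4 locked.
- grip_left (a point): On the axis of the left clamp, 50 mm above the base's top (100 mm above the table): the point to grip. The knob is an upright black bar 48 mm long (point's x), 16 mm thick (point's y), from 24 to 64 mm above the base's top. The tongue points along the point's +x. The point turns with the knob; z is up.
- grip_right (a point): The same point and axes on the right clamp.
- rest: The drying rest, dark steel, fixed: a sloping sheet 125 x 220 mm on short legs, its slope of 30 degrees rising along the body's +x (away from the robot), with a low lip 12 mm high along its foot. Origin on the table 70 mm in front (-x) of the sheet's middle, where the sheet's upper face is 60 mm above the table.
- pen_pot: Bystander: dark open pen pot, 72 mm across, 95 mm high, loose. Origin: centre of its underside.
- mug: Bystander: white mug, 80 mm across, 90 mm high, loose. Origin: centre of its underside.
- bottle: Bystander: white bottle, 70 mm across, 170 mm high, loose. Origin: centre of its underside.
- jar: Bystander: small jar, 70 mm across, 80 mm high, loose. Origin: centre of its underside.
Not all that is in view belongs to the job. Leave any pink look-alike of the filter alone.

How it is judged:
By the outcome, as a careful person would: the job done as asked, in the order asked, and still so for the second after the job is handed in, with the robot touching nothing.
It also fails if it takes over 64 s, if anything falls off the work surface, if the arm or the gripper's body presses on something with over 40 N, if the wrist force passes 120 N, or if a joint passes its speed limit or range.

## Robot

A 6-joint arm with a two-finger parallel gripper is mounted at the origin on the work surface. World frame = base frame: x ahead of the robot, y to its left, z up, the work surface at z = 0. Lengths are in m, angles in rad, forces in N, time in s.
With the tool pointing down it reaches from about 0.35 to 0.85 m from the base axis. Payload 8.1 kg.
Tool frame: the origin (TCP) lies on the centre line of the jaws, within the pads' length; the fingertips stand 19 mm ahead of it and the grasp point (between the pads) is the TCP (robot.tips_ahead is the distance from the TCP to the fingertips, in m); y points along the fingers, z is the direction in which the jaws open and shut, and the axes are right-handed (so a half turn about y gives the same grasp; the last joint's range is limited). The gripper opens to 93 mm and grips with 3 to 60 N. Pads are 15 mm wide; open, the fingers measure 128 mm over their backs; the gripper's body (75 mm by 188 mm) begins 65 mm behind the grasp point.
Start: joints at [1.235, 0.13, 1.488, -0, 1.523, -0.085], TCP at [0.149, 0.581, 0.238] pointing down, gripper open.
Joint ranges: [-2.96, 2.96], [-0.89, 2.26], [0.02, 2.5], [-1.34, 4.48], [0, 2.73], [-2.66, 2.66]. Speed limits (rad/s): [2.39, 2.39, 2.79, 3.14, 3.14, 3.14].

## Interface

Orientations are given as a rotation vector (axis times angle).
In Python, from plant import robot, imaging, models gives the robot as it stands.
- The arm moves only by the tool carry_out, never from a script. Its argument "motion" is one flat list of numbers, 7 for each row, row after row: the shift along the tool's x, y, z in m, then the turn, a rotation vector about the tool's x, y, z in degrees, then the opening, from -1 (shut) to 1 (fully open). A call has exactly 5 rows; each row shifts and turns the pose as measured when the row begins, along the tool's axes as they then stand; what a row does not reach is not made up. A row lasts 1/10 s, in which the tool goes at most 50 mm and 8.59 degrees, less where a joint would pass 70% of its speed; a pose out of reach is approached as far as the arm can. A call is refused whole if a number of a shift passes 0.05 or a number of a turn 8.59, either way. A call with a gripper value outside its range is refused whole. The fingers move at their own pace and stop on an object; "squeeze" is the grip in N (left out, the last holds). Time passes only in rows, so rows that do not move let the fingers close, or fill a call up. It gives the time, the measured TCP pose, the force and the opening at its end, in the units of the state.
- robot.read_state(): the state, without advancing time (a new reading comes with each control period).
- imaging.read_camera(name): name is "scene" or "top"; returns the picture (400x640x3 uint8, blue, green, red); there is no depth.
- imaging.camera_model(name): a dict with "K" (3x3 intrinsics, pixels), "k1" (the pictures are not rectified: a ray, as slopes to the right and down, at radius r is drawn at 1 + k1 r^2 times it, then the intrinsics apply), "position" and "orientation" of the camera in the world. Camera axes: x right, y down, z forward; pixel columns grow to the right and rows downward; lengths in m; the calibration is good to about 2 mm. A picture is of the moment at which its call begins. camera_model takes no time and is no camera call.
- robot.close_job(): hands the job in, once; it reports no verdict.
Trained networks look in the newest picture that a camera, given by its name, has taken for a name from the list of things; names that differ only in an ending like _2 or _b are one class to them, and where a whole thing is asked for, a point or a joint stands for the part that bears it (a point fixed in the world has none). Each returns a list of dicts, best first, with "confidence" (0 to 1); they miss things now and then, are a little off and sometimes report something else, mostly with a low value. They report only what shows in the picture. A call takes as long as a camera call. They do not tell look-alikes from the thing itself.
- models.outline_of(camera, thing): "pixels" (400x640 bool, what is visible of it) and "pixel" ([column, row] in pixels, amid what is visible of it).
The state is a dict: "t": time; "q": joint angles; "dq": joint speeds; "joint_torque": joint torques, N m; "tool_pos": TCP position; "orientation": TCP orientation; "force": force on the tool from outside, world axes, zero at the start; "wrist_torque": the same for the moment, N m; "opening": finger opening in m.
Only numpy, scipy, OpenCV 4.12 (cv2) and the standard library are available. Lean on these libraries where they do the work, as an engineer would, in place of code of your own. Each camera call takes 0.05 s, during which the arm holds its last target.

## Working session

There is one attempt and no reset: what is moved stays moved. The work goes in short steps, Python scripts to look and compute and a tool call to move; the robot and the scene stay as the last step left them, time stands still between calls to the robot, and variables do not carry over. Pictures are saved under pics/ and viewed, and the job is handed in when it is done.

Besides the shell and the picture viewer there is one more tool, called after ">>>" in YAML: its name, and indented under it one key for each argument. carry_out: Moves the arm, as the interface text tells. Its arguments: {"type":"object","properties":{"motion":{"type":"array","items":{"type":"number"}},"squeeze":{"type":"number"}},"required":["motion"]}

```bash
ls; mkdir -p pics; python3 - <<'E'
from plant import robot, imaging, models
import cv2
s=robot.read_state(); print(s)
for n in ("scene","top"):
    m=imaging.camera_model(n); print(n,m)
    cv2.imwrite(f"pics/{n}0.png",imaging.read_camera(n))
E
```

```text
pics
{'t': 0.0, 'q': array([ 1.23459911e+00,  1.31185451e-01,  1.48927634e+00, -4.32158176e-05,
        1.52301018e+00, -8.54067675e-02]), 'dq': array([-0.00097171, -0.00125288,  0.00104682,  0.00013353, -0.0008592 ,
        0.00017128]), 'joint_torque': array([ 6.50134789e-04, -5.59816146e+01, -4.91782737e+01,  7.67629221e-02,
        3.48634401e-02, -9.25476911e-05]), 'tool_pos': array([0.14871933, 0.58071595, 0.23657454]), 'orientation': array([-1.56366406,  0.19720162, -0.1966489 ]), 'force': array([-1.04480573, -0.15942854,  0.0043512 ]), 'wrist_torque': array([0.00466177, 0.02001549, 0.01237378]), 'opening': 0.09300350247039293}
scene {'K': array([[456.33776434,   0.        , 320.1884754 ],
       [  0.        , 456.33776434, 196.077962  ],
       [  0.        ,   0.        ,   1.        ]]), 'k1': -0.022327227763420734, 'position': array([ 1.78927962, -0.09494918,  1.05296688]), 'orientation': array([-1.64907413, -1.68816998,  0.8520895 ])}
top {'K': array([[444.94985468,   0.        , 321.10716206],
       [  0.        , 444.94985468, 193.22413152],
       [  0.        ,   0.        ,   1.        ]]), 'k1': -0.09581346777245965, 'position': array([ 0.18747498, -0.15338986,  1.54657398]), 'orientation': array([-2.14626409,  2.07066454, -0.21618752])}
```

View pics/scene0.png

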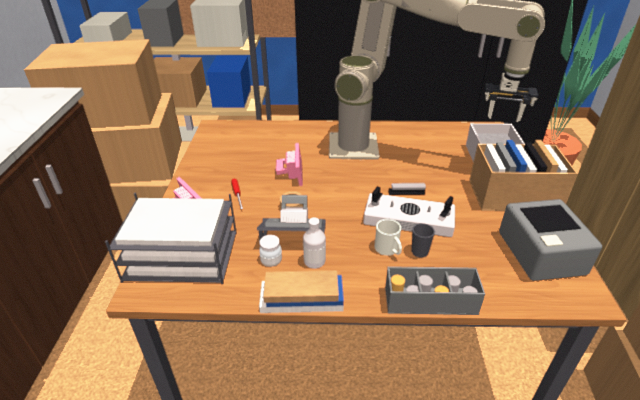

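View pics/top0.png

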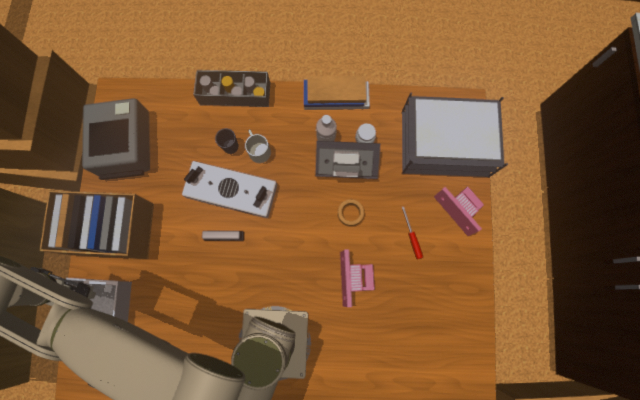

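The real filter (grey and white) lies on the dark rest at scene (294,213) and top (347,162). Two pink look-alikes are at top (355,277) and (462,208), which are scene (291,163) and (187,190); I leave those alone. The base is at top (229,188) and scene (410,213). Next, close crops.

```bash
cat > h.py <<'E'
import numpy as np, cv2
from scipy.spatial.transform import Rotation as R
from scipy.optimize import least_squares
from plant import robot, imaging, models
CM={n:imaging.camera_model(n) for n in("scene","top")}
def proj(n,P):
    m=CM[n];P=np.atleast_2d(P);Rm=R.from_rotvec(m["orientation"]).as_matrix()
    c=(P-m["position"])@Rm; s=c[:,:2]/c[:,2:]; r2=(s**2).sum(1,keepdims=True)
    s=s*(1+m["k1"]*r2); return s@np.diag([m["K"][0,0],m["K"][1,1]])+m["K"][:2,2]
def ray(n,px):
    m=CM[n];d=(np.array(px,float)-m["K"][:2,2])/m["K"][0,0];s=d.copy()
    for _ in range(20): s=d/(1+m["k1"]*(s@s))
    return m["position"],R.from_rotvec(m["orientation"]).as_matrix()@np.array([s[0],s[1],1])
def onz(n,px,z):
    o,d=ray(n,px);return o+d*(z-o[2])/d[2]
def tri(ps,pt):
    f=lambda X:np.r_[(proj("scene",X)-ps).ravel(),(proj("top",X)-pt).ravel()]
    r=least_squares(f,[.5,0,.1]);return r.x,np.abs(r.fun).max()
def crop(src,c,w,h,k,out):
    im=cv2.imread(src) if isinstance(src,str) else src
    x0,y0=int(c[0]-w/2),int(c[1]-h/2);x0=max(x0,0);y0=max(y0,0)
    a=im[y0:y0+h,x0:x0+w];a=cv2.resize(a,None,fx=k,fy=k,interpolation=cv2.INTER_CUBIC)
    for i in range(0,w,10):
        cv2.putText(a,str(x0+i),(i*k,8),0,.3,(0,255,255),1) if i%20==0 else 0
        cv2.line(a,(i*k,10),(i*k,14),(0,255,255),1)
    for j in range(0,h,10):
        cv2.putText(a,str(y0+j),(0,j*k+4),0,.3,(0,255,255),1)
    cv2.imwrite(out,a)
E
python3 - <<'E'
from h import *
a=[]
for n,cs in (("scene",((294,220),(410,213))),("top",((347,155),(229,188)))):
    for i,c in enumerate(cs): crop(f"pics/{n}0.png",c,110,80,7,f"pics/c_{n}{i}.png")
E
```

```text
(no output)
```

View pics/c_scene0.png

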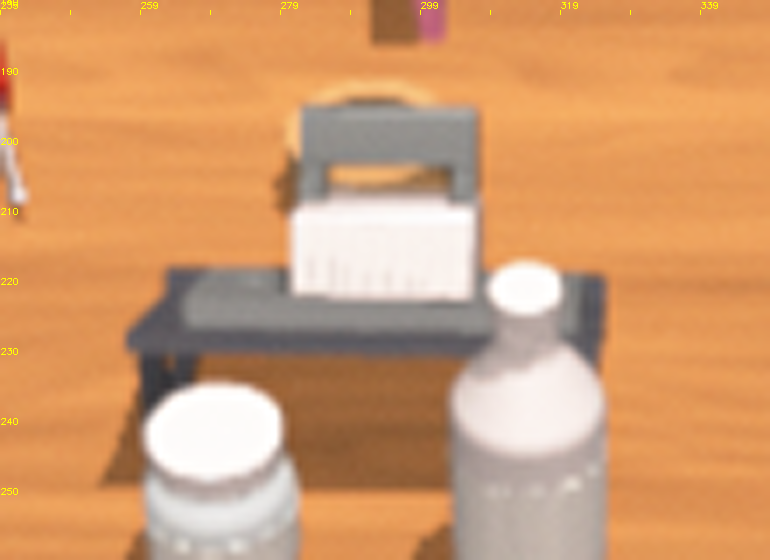

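View pics/c_scene1.png

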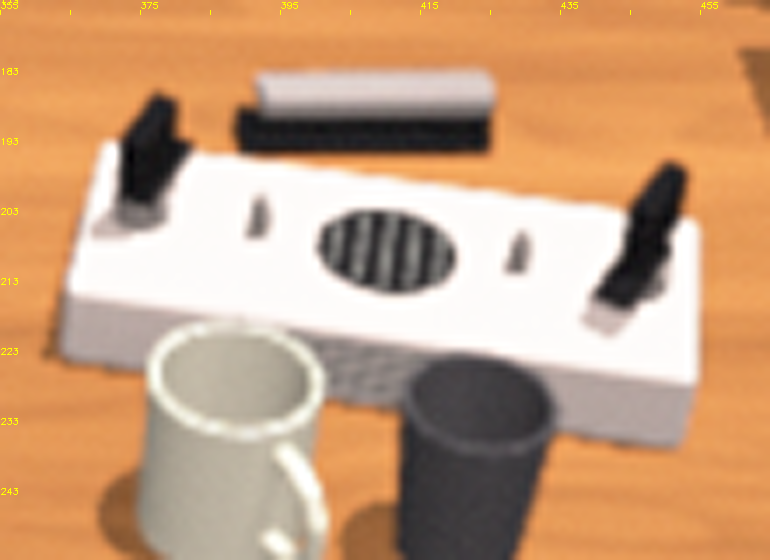

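View pics/c_top0.png

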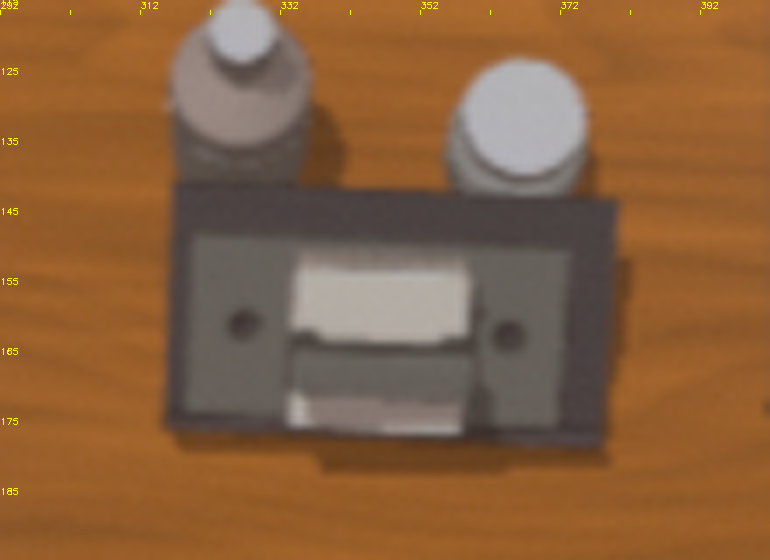

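View pics/c_top1.png

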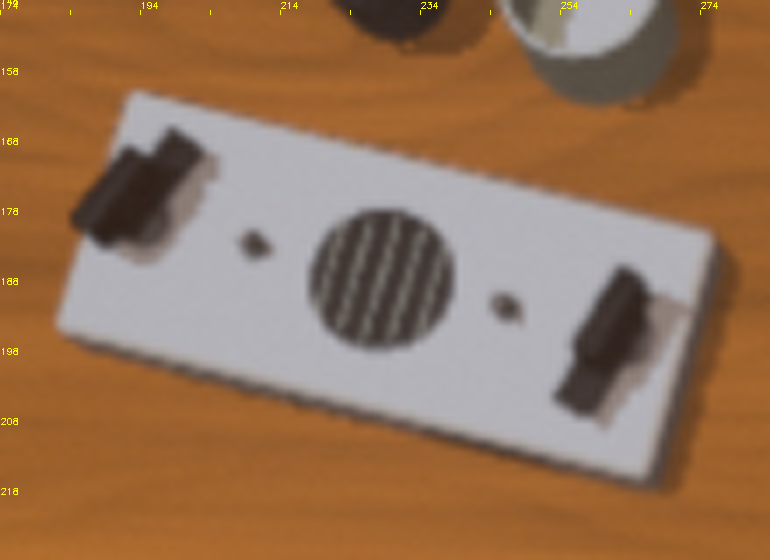

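```bash
cat > fit.py <<'E'
from h import *
def fit(obs,x0,mk):
    def f(p):
        Rm,t=mk(p);r=[]
        for n,P,u in obs:
            r.append((proj(n,Rm@np.array(P)/1000+t)-u).ravel())
        return np.concatenate(r)
    r=least_squares(f,x0,loss="soft_l1");return r.x,f(r.x).reshape(-1,2)
A=lambda c,px:np.array([c[0]+px[0]/7,c[1]+px[1]/7])
T1=lambda *p:A((174,148),p);S1=lambda *p:A((355,173),p)
T0=lambda *p:A((292,115),p);S0=lambda *p:A((239,180),p)
base=[("top",(65,155,50),T1(133,92)),("top",(65,-155,50),T1(713,235)),("top",(-65,-155,50),T1(645,480)),("top",(-65,155,50),T1(57,328)),
("scene",(-65,-155,50),S1(105,143)),("scene",(-65,155,50),S1(698,222)),("scene",(65,155,50),S1(697,382)),("scene",(65,-155,50),S1(68,293)),
("scene",(0,-65,76),S1(262,197)),("scene",(0,65,76),S1(521,233)),("top",(0,65,76),T1(250,240)),("top",(0,-65,76),T1(501,301))]
mkb=lambda p:(R.from_euler("z",p[3]).as_matrix(),p[:3])
filt=[("top",(0,65,14),T0(243,325)),("top",(0,-65,14),T0(508,337)),("top",(45,92,14),T0(190,237)),("top",(45,-92,14),T0(572,250)),
("top",(-45,92,14),T0(185,413)),("top",(-45,-92,14),T0(558,428)),
("scene",(11,-42.5,100),S0(302,107)),("scene",(11,42.5,100),S0(478,107)),("scene",(11,-42.5,72),S0(302,163)),("scene",(11,42.5,72),S0(478,163)),
("scene",(40,-42.5,14),S0(291,297)),("scene",(40,42.5,14),S0(473,299)),
("top",(11,42.5,100),T0(292,349)),("top",(11,-42.5,100),T0(474,357)),("top",(-11,42.5,100),T0(288,395)),("top",(-11,-42.5,100),T0(472,403))]
mkf=lambda p:(R.from_euler("ZY",[p[3],p[4]]).as_matrix(),p[:3])
if __name__=="__main__":
    np.set_printoptions(precision=4,suppress=True)
    for nm,o,m,x0 in(("base",base,mkb,[.5,.1,0,-.2]),("filter",filt,mkf,[.5,-.2,.06,0,-.5])):
        x,r=fit(o,x0,m);print(nm,x,"deg",np.degrees(x[3:]));print(np.round(r,1).tolist())
    print("handle",mkf(x)[0]@[0,0,.088]+x[:3])
    for n,u in(("top",(227,140)),): pass
    g=lambda i,px,z:print(i,onz("top",px,z)[:2])
    im=cv2.imread("pics/top0.png")
    crop(im,(240,138),80,60,8,"pics/c_by.png")
E
python3 fit.py
```

```text
base [ 0.5127  0.1836 -0.0065 -0.2104] deg [-12.056]
[[-1.1, -0.6], [0.1, -0.4], [-0.2, 0.4], [-1.4, 0.5], [-1.0, -0.1], [-0.4, 0.2], [-0.4, 0.3], [-1.3, -0.1], [-0.6, 0.3], [-0.3, 0.3], [-1.1, -0.2], [-0.8, 0.1]]
filter [ 0.6188 -0.2194  0.0591 -0.0019 -0.5179] deg [ -0.1104 -29.6716]
[[-0.3, 0.3], [-0.5, 0.0], [-0.2, -0.2], [-0.9, -0.1], [-0.3, 0.1], [-0.6, -0.1], [-1.2, -0.3], [-0.8, 0.1], [-1.2, 0.1], [-0.8, 0.4], [-0.6, -0.3], [-0.7, -0.2], [-0.5, 0.1], [-0.4, -0.1], [-0.2, 0.1], [-0.5, -0.1]]
handle [ 0.5752 -0.2193  0.1356]
```

View pics/c_by.png

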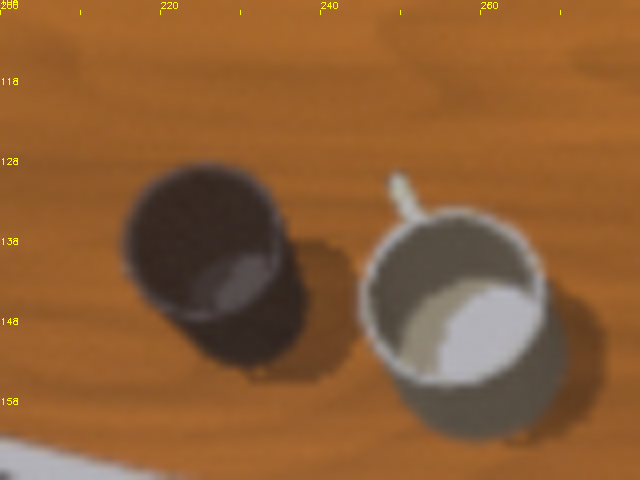

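```bash
sed -i 's#^A=lambda.*#A=lambda c,px:np.array([c[0]+(px[0]+.5)/7-.5,c[1]+(px[1]+.5)/7-.5])#' fit.py
cat >> fit.py <<'E'
    for nm,px,z in(("pot rim",(225.2-.4,138-.4),.095),("mug rim",(256.2-.4,144.8-.4),.09),("bottle cap",(326,119),.17),("jar lid",(366.5,131),.08)): print(nm,onz("top",px,z))
    # left/right knob
    P=lambda nm,a,b:print(nm,tri(a,b))
    P("knobL",(S1(662,215)),T1(127,195)) ; P("knobR",S1(150,140),T1(612,315))
    xb,_=fit(base,[.5,.1,0,-.2],mkb);Rb,tb=mkb(xb)
    for s in(1,-1): print("grip nominal",Rb@[0,s*.125,.1]+tb)
E
python3 fit.py
```

```text
base [ 0.5135  0.183  -0.0039 -0.2108] deg [-12.0769]
[[-0.7, -0.6], [0.6, -0.4], [0.3, 0.5], [-1.0, 0.6], [-0.6, -0.2], [0.1, 0.2], [0.0, 0.3], [-1.0, -0.2], [-0.2, 0.2], [0.1, 0.2], [-0.6, -0.1], [-0.3, 0.2]]
filter [ 0.6197 -0.2188  0.0615 -0.0041 -0.5189] deg [ -0.2351 -29.7304]
[[-0.1, 0.3], [-0.2, 0.0], [0.1, -0.3], [-0.6, -0.0], [-0.1, 0.0], [-0.3, -0.0], [-0.6, -0.3], [-0.1, 0.1], [-0.6, 0.1], [-0.2, 0.5], [-0.1, -0.3], [-0.1, -0.2], [-0.3, 0.1], [-0.1, -0.0], [0.0, 0.1], [-0.2, -0.1]]
handle [ 0.576  -0.2186  0.138 ]
pot rim [0.6798 0.1986 0.095 ]
mug rim [0.6603 0.0902 0.09  ]
bottle cap [ 0.7297 -0.1482  0.17  ]
jar lid [ 0.7259 -0.2903  0.08  ]
knobL (array([0.5422, 0.305 , 0.0957]), np.float64(1.3051955180389143))
knobR (array([0.4897, 0.061 , 0.1004]), np.float64(0.42410979617625344))
grip nominal [0.5396 0.3053 0.0961]
grip nominal [0.4873 0.0608 0.0961]
```

```bash
cat > mv.py <<'E'
from h import *
def toolR(down_dir,zdir):
    y=np.array(down_dir,float);y/=np.linalg.norm(y);z=np.array(zdir,float);z-=y*(z@y);z/=np.linalg.norm(z)
    return R.from_matrix(np.c_[np.cross(y,z),y,z])
def rows(tp,tR,g=1,vmax=.048,wmax=8.4,n=None,st=None):
    s=st or robot.read_state();p=np.array(s["tool_pos"]);Q=R.from_rotvec(s["orientation"])
    d=np.array(tp)-p;rv=(tR*Q.inv()).as_rotvec(degrees=True)
    N=max(np.linalg.norm(d)/vmax,np.linalg.norm(rv)/wmax,1);N=int(np.ceil(N));N=max(N,n or 1)
    k=0;out=[]
    dR=R.from_rotvec(rv/N,degrees=True);step=d/N
    print("t",round(s["t"],2),"pos",p.round(4),"remaining mm",(d*1000).round(1),"deg",rv.round(2),"N",N,"open",round(s["opening"],4),"F",s["force"].round(1),"q",s["q"].round(2))
    for i in range(N):
        t=Q.inv().apply(step);w=(Q.inv()*dR*Q).as_rotvec(degrees=True)
        out.append([*t.round(3 if N>1 else 4),*w.round(1),g]);Q=dR*Q
    for i in range(0,N,5):
        print(", ".join(str(round(float(v),4)) for r in out[i:i+5] for v in r))
E
python3 - <<'E'
from mv import *
s=robot.read_state();print(R.from_rotvec(s["orientation"]).as_matrix().round(3))
a=np.radians(30);zf=np.array([-np.sin(a),0,np.cos(a)])
T=toolR(-zf,[np.cos(a),0,np.sin(a)]);T2=toolR(-zf,[-np.cos(a),0,-np.sin(a)])
rows([.45,.25,.25],R.from_rotvec(s["orientation"]))
rows(np.array([.576,-.2186,.138])+.12*zf,T);rows(np.array([.576,-.2186,.138])+.12*zf,T2)
E
```

```text
[[ 0.969 -0.001  0.248]
 [-0.248 -0.002  0.969]
 [-0.    -1.    -0.002]]
t 0.1 pos [0.1487 0.5808 0.2367] remaining mm [ 301.3 -330.8   13.3] deg [0. 0. 0.] N 10 open 0.0929 F [ 0.7 -0.1 -0.1] q [ 1.23  0.13  1.49 -0.    1.52 -0.09]
0.037, -0.001, -0.025, 0.0, 0.0, 0.0, 1.0, 0.037, -0.001, -0.025, 0.0, 0.0, 0.0, 1.0, 0.037, -0.001, -0.025, 0.0, 0.0, 0.0, 1.0, 0.037, -0.001, -0.025, 0.0, 0.0, 0.0, 1.0, 0.037, -0.001, -0.025, 0.0, 0.0, 0.0, 1.0
0.037, -0.001, -0.025, 0.0, 0.0, 0.0, 1.0, 0.037, -0.001, -0.025, 0.0, 0.0, 0.0, 1.0, 0.037, -0.001, -0.025, 0.0, 0.0, 0.0, 1.0, 0.037, -0.001, -0.025, 0.0, 0.0, 0.0, 1.0, 0.037, -0.001, -0.025, 0.0, 0.0, 0.0, 1.0
t 0.1 pos [0.1487 0.5808 0.2367] remaining mm [ 367.3 -799.4    5.2] deg [ 19.83 -25.56 -73.78] N 19 open 0.0929 F [ 0.7 -0.1 -0.1] q [ 1.23  0.13  1.49 -0.    1.52 -0.09]
0.029, -0.0, -0.036, 1.3, 3.9, -1.0, 1.0, 0.032, -0.0, -0.034, 1.3, 3.9, -1.0, 1.0, 0.034, -0.001, -0.032, 1.3, 3.9, -1.0, 1.0, 0.036, -0.001, -0.029, 1.3, 3.9, -1.0, 1.0, 0.038, -0.001, -0.027, 1.3, 3.9, -1.0, 1.0
0.04, -0.001, -0.024, 1.3, 3.9, -1.0, 1.0, 0.041, -0
[... 861 characters left out ...]
, -1.1, -5.4, -1.4, 1.0, 0.014, 0.005, -0.044, -1.1, -5.4, -1.4, 1.0
0.01, 0.006, -0.045, -1.1, -5.4, -1.4, 1.0, 0.005, 0.007, -0.045, -1.1, -5.4, -1.4, 1.0, 0.001, 0.008, -0.046, -1.1, -5.4, -1.4, 1.0, -0.004, 0.009, -0.045, -1.1, -5.4, -1.4, 1.0, -0.008, 0.01, -0.044, -1.1, -5.4, -1.4, 1.0
-0.013, 0.01, -0.043, -1.1, -5.4, -1.4, 1.0, -0.017, 0.011, -0.042, -1.1, -5.4, -1.4, 1.0, -0.021, 0.011, -0.04, -1.1, -5.4, -1.4, 1.0, -0.025, 0.011, -0.037, -1.1, -5.4, -1.4, 1.0, -0.028, 0.011, -0.035, -1.1, -5.4, -1.4, 1.0
-0.032, 0.011, -0.032, -1.1, -5.4, -1.4, 1.0, -0.035, 0.011, -0.028, -1.1, -5.4, -1.4, 1.0, -0.038, 0.011, -0.025, -1.1, -5.4, -1.4, 1.0, -0.04, 0.01, -0.021, -1.1, -5.4, -1.4, 1.0
```

```bash
python3 - <<'E'
from mv import *
rows([.43,.25,.25],toolR([0,0,-1],[1,0,0]),n=10)
E
```

```text
t 0.1 pos [0.1487 0.5808 0.2367] remaining mm [ 281.3 -330.8   13.3] deg [ 6.000e-02 -8.000e-02 -7.563e+01] N 10 open 0.0929 F [ 0.7 -0.1 -0.1] q [ 1.23  0.13  1.49 -0.    1.52 -0.09]
0.035, -0.001, -0.025, 0.0, 7.6, 0.0, 1.0, 0.038, -0.001, -0.02, 0.0, 7.6, 0.0, 1.0, 0.041, -0.001, -0.015, 0.0, 7.6, 0.0, 1.0, 0.042, -0.001, -0.009, 0.0, 7.6, 0.0, 1.0, 0.043, -0.001, -0.004, 0.0, 7.6, 0.0, 1.0
0.043, -0.001, 0.002, 0.0, 7.6, 0.0, 1.0, 0.043, -0.001, 0.008, 0.0, 7.6, 0.0, 1.0, 0.041, -0.001, 0.013, 0.0, 7.6, 0.0, 1.0, 0.039, -0.001, 0.019, 0.0, 7.6, 0.0, 1.0, 0.036, -0.001, 0.024, 0.0, 7.6, 0.0, 1.0
```

>>> carry_out:
  motion: [0.035,-0.001,-0.025,0,7.6,0,1,0.038,-0.001,-0.02,0,7.6,0,1,0.041,-0.001,-0.015,0,7.6,0,1,0.042,-0.001,-0.009,0,7.6,0,1,0.043,-0.001,-0.004,0,7.6,0,1]

```text
t: 0.6
tool_pos: [0.2866, 0.4122, 0.238]
orientation: [-1.454, 0.726, -0.724]
force: [-0.1, 1.1, -0.4]
opening: 0.093
```

>>> carry_out:
  motion: [0.043,-0.001,0.002,0,7.6,0,1,0.043,-0.001,0.008,0,7.6,0,1,0.041,-0.001,0.013,0,7.6,0,1,0.039,-0.001,0.019,0,7.6,0,1,0.036,-0.001,0.024,0,7.6,0,1]

```text
t: 1.1
tool_pos: [0.4261, 0.2359, 0.2418]
orientation: [-1.196, 1.245, -1.247]
force: [-0.1, -0.2, -0.7]
opening: 0.0929
```

```bash
cat >> mv.py <<'E'
_a=np.radians(30);ZF=np.array([-np.sin(_a),0,np.cos(_a)]);XF=np.array([np.cos(_a),0,np.sin(_a)])
H=np.array([.576,-.2186,.138])
E
python3 - <<'E'
from mv import *
rows(H+.11*ZF,toolR(-ZF,XF))
E
```

```text
t 1.1 pos [0.4261 0.2359 0.2418] remaining mm [  94.9 -454.5   -8.6] deg [ -0.32 -30.33   2.77] N 10 open 0.0929 F [-0.1 -0.2 -0.7] q [ 0.4  -0.17  1.78 -0.    1.54  0.45]
0.045, 0.001, 0.012, 3.0, -0.3, 0.1, 1.0, 0.045, 0.002, 0.011, 3.0, -0.3, 0.1, 1.0, 0.045, 0.002, 0.011, 3.0, -0.3, 0.1, 1.0, 0.045, 0.003, 0.011, 3.0, -0.3, 0.1, 1.0, 0.045, 0.003, 0.01, 3.0, -0.3, 0.1, 1.0
0.045, 0.004, 0.01, 3.0, -0.3, 0.1, 1.0, 0.045, 0.004, 0.01, 3.0, -0.3, 0.1, 1.0, 0.045, 0.004, 0.009, 3.0, -0.3, 0.1, 1.0, 0.045, 0.005, 0.009, 3.0, -0.3, 0.1, 1.0, 0.045, 0.005, 0.008, 3.0, -0.3, 0.1, 1.0
```

>>> carry_out:
  motion: [0.045,0.001,0.012,3,-0.3,0.1,1,0.045,0.002,0.011,3,-0.3,0.1,1,0.045,0.002,0.011,3,-0.3,0.1,1,0.045,0.003,0.011,3,-0.3,0.1,1,0.045,0.003,0.01,3,-0.3,0.1,1]

```text
t: 1.6
tool_pos: [0.4748, -0.0004, 0.2341]
orientation: [-1.01, 1.028, -1.346]
force: [0.8, -0.4, 0.7]
opening: 0.0931
```

>>> carry_out:
  motion: [0.045,0.004,0.01,3,-0.3,0.1,1,0.045,0.004,0.01,3,-0.3,0.1,1,0.045,0.004,0.009,3,-0.3,0.1,1,0.045,0.005,0.009,3,-0.3,0.1,1,0.04,0.005,0.008,3,-0.3,0.1,1]

```text
t: 2.1
tool_pos: [0.5217, -0.2314, 0.2323]
orientation: [-0.817, 0.797, -1.422]
force: [0.6, 0.7, -0.5]
opening: 0.0931
```

```bash
python3 - <<'E'
from mv import *
rows(H+.05*ZF,toolR(-ZF,XF),n=5)
crop(imaging.read_camera("scene"),(300,190),100,80,7,"pics/s2.png")
crop(imaging.read_camera("top"),(347,165),110,80,7,"pics/t2.png")
E
```

```text
t 2.1 pos [ 0.5217 -0.2314  0.2323] remaining mm [ 29.3  12.8 -50.9] deg [ 0.79  0.67 -0.06] N 5 open 0.0931 F [ 0.6  0.7 -0.5] q [-0.72 -0.39  2.06  0.38  1.07 -0.84]
-0.003, 0.012, -0.0, -0.1, 0.1, 0.1, 1.0, -0.003, 0.012, -0.0, -0.1, 0.1, 0.1, 1.0, -0.003, 0.012, -0.0, -0.1, 0.1, 0.1, 1.0, -0.003, 0.012, -0.0, -0.1, 0.1, 0.1, 1.0, -0.003, 0.012, -0.0, -0.1, 0.1, 0.1, 1.0
```

View pics/s2.png

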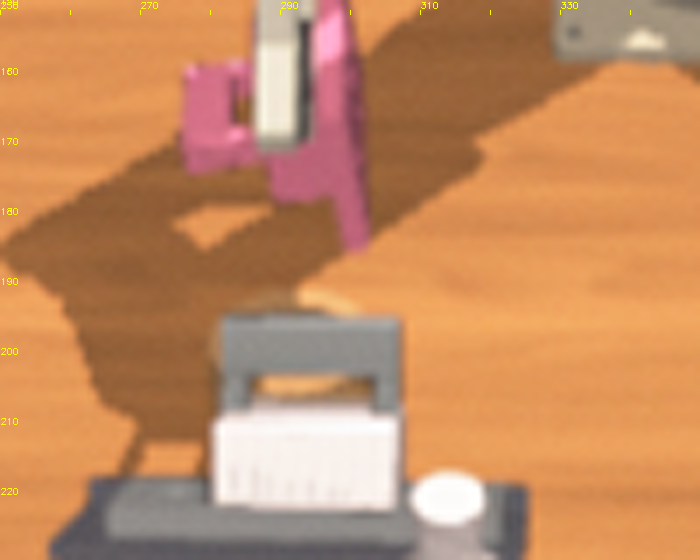

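View pics/t2.png

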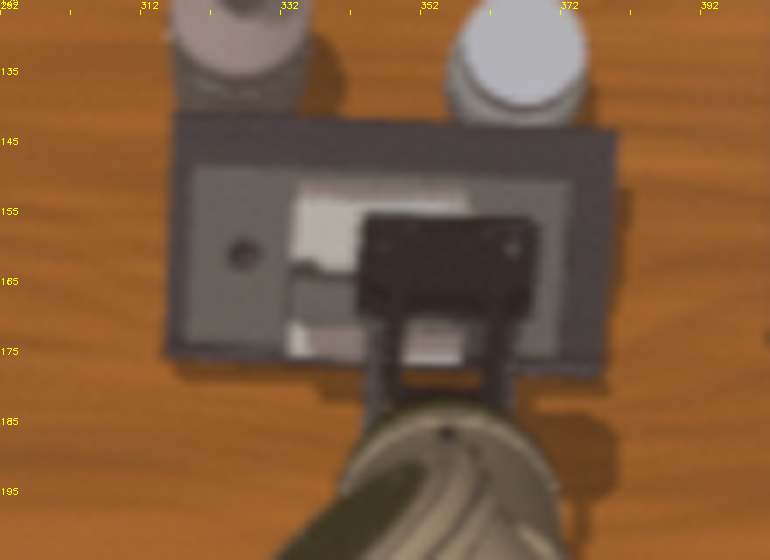

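Both views show the filter untouched on the rest with the handle at scene (294,199). The gripper is above it and about 12 mm to the right in the top view, as the plan computed. I'll correct that and descend.

>>> carry_out:
  motion: [-0.003,0.012,0,-0.1,0.1,0.1,1,-0.003,0.012,0,-0.1,0.1,0.1,1,-0.003,0.012,0,-0.1,0.1,0.1,1,-0.003,0.012,0,-0.1,0.1,0.1,1,-0.003,0.012,0,-0.1,0.1,0.1,1]

```text
t: 2.7
tool_pos: [0.553, -0.2154, 0.1743]
orientation: [-0.814, 0.821, -1.416]
force: [-0.2, 0.1, 0.5]
opening: 0.093
```

```bash
python3 - <<'E'
from mv import *
rows(H,toolR(-ZF,XF),n=5)
crop(imaging.read_camera("scene"),(300,190),100,80,7,"pics/s3.png")
s=robot.read_state();Q=R.from_rotvec(s["orientation"])
for dz in(-.0465,.0465):
  P=s["tool_pos"]+Q.apply([0,.019,dz]);print(proj("scene",P),proj("top",P))
E
```

```text
t 2.7 pos [ 0.553  -0.2154  0.1743] remaining mm [ 23.   -3.2 -36.3] deg [-0.07 -0.11  0.32] N 5 open 0.093 F [-0.2  0.1  0.5] q [-0.64 -0.26  2.07  0.38  0.94 -0.8 ]
0.001, 0.009, 0.0, 0.0, -0.1, 0.0, 1.0, 0.001, 0.009, 0.0, 0.0, -0.1, 0.0, 1.0, 0.001, 0.009, 0.0, 0.0, -0.1, 0.0, 1.0, 0.001, 0.009, 0.0, 0.0, -0.1, 0.0, 1.0, 0.001, 0.009, 0.0, 0.0, -0.1, 0.0, 1.0
[[296.6477699  189.73286411]] [[343.94237512 183.8605647 ]]
[[294.26592682 192.82825072]] [[345.45284479 156.05059725]]
```

View pics/s3.png

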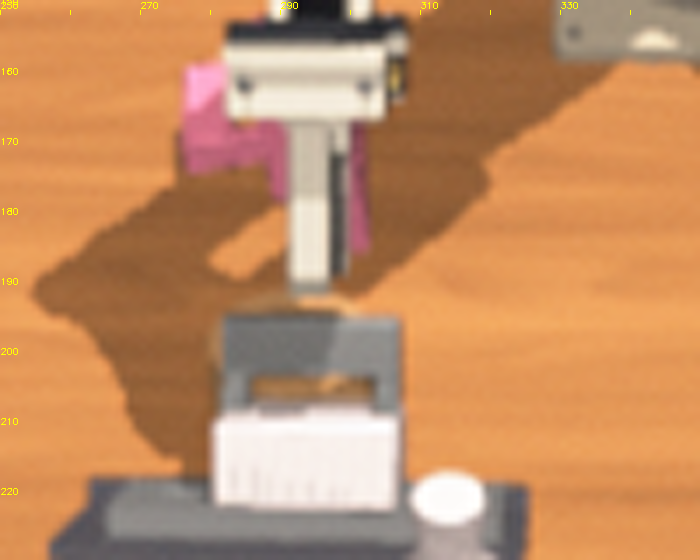

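The fingertip shows at scene (293,191), where it was predicted at (294,192). It is lined up with the handle's middle at (294,200). Going down onto the bar.

>>> carry_out:
  motion: [0.001,0.009,0,0,0,0,1,0.001,0.009,0,0,0,0,1,0.001,0.009,0,0,0,0,1,0,0.009,0,0,0,0,1,0,0.008,0,0,0,0,1]

```text
t: 3.25
tool_pos: [0.577, -0.2163, 0.1309]
orientation: [-0.815, 0.822, -1.412]
force: [0.2, 0.2, -0.2]
opening: 0.0928
```

```bash
python3 - <<'E'
from mv import *
rows(H,toolR(-ZF,XF),n=1)
crop(imaging.read_camera("scene"),(300,190),100,80,7,"pics/s4.png")
crop(imaging.read_camera("top"),(347,165),110,80,7,"pics/t4.png")
s=robot.read_state();Q=R.from_rotvec(s["orientation"])
for dz in(-.0465,.0465):
  P=s["tool_pos"]+Q.apply([0,.019,dz]);print(proj("scene",P),proj("top",P))
E
```

```text
t 3.25 pos [ 0.577  -0.2163  0.1309] remaining mm [-1.  -2.3  7.1] deg [-0.15 -0.22  0.16] N 1 open 0.0928 F [ 0.2  0.2 -0.2] q [-0.61 -0.14  2.05  0.4   0.83 -0.82]
0.0022, -0.0067, 0.0026, 0.2, -0.2, -0.1, 1.0
[[296.19673332 203.60152019]] [[343.94985222 179.84894436]]
[[293.85881959 207.58172742]] [[345.34879196 152.82770668]]
```

View pics/s4.png

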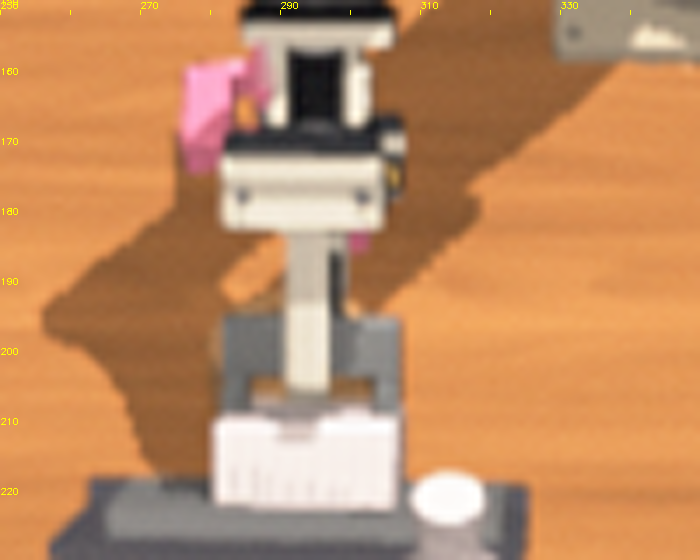

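View pics/t4.png

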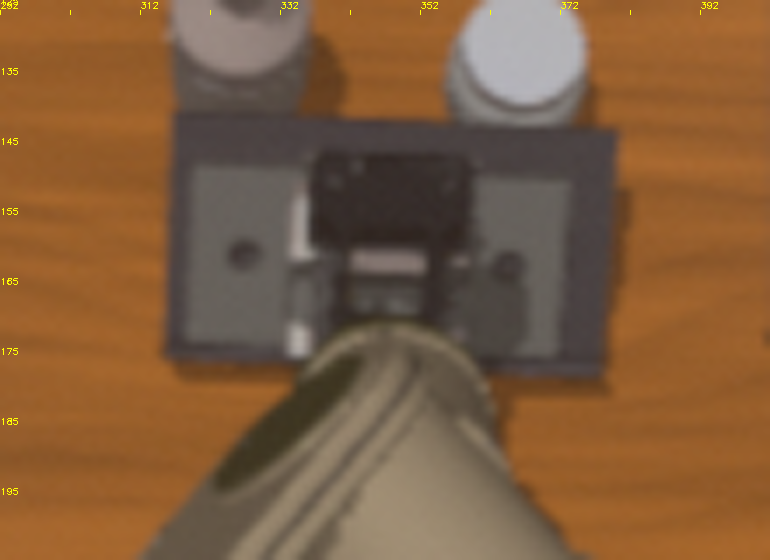

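>>> carry_out:
  motion: [0.002,-0.006,0.002,0.2,-0.2,0,1,0,0,0,0,0,0,1,0,0,0,0,0,0,0,0,0,0,0,0,0,-0.5,0,0,0,0,0,0,-1]
  squeeze: 45

```text
t: 3.85
tool_pos: [0.5755, -0.2191, 0.1387]
orientation: [-0.815, 0.815, -1.412]
force: [0.2, -0.6, 1.2]
opening: 0.0735
```

>>> carry_out:
  motion: [0,0,0,0,0,0,-1,0,0,0,0,0,0,-1,0,0,0,0,0,0,-1,0,0,0,0,0,0,-1,0,0,0,0,0,0,-1]

```text
t: 4.35
tool_pos: [0.5756, -0.2191, 0.139]
orientation: [-0.815, 0.815, -1.413]
force: [-0.3, 0.1, 0.8]
opening: 0.0337
```

```bash
python3 - <<'E'
from mv import *
rows(H+np.array([0,0,.1]),toolR(-ZF,XF),g=-1)
E
```

```text
t 4.35 pos [ 0.5756 -0.2191  0.139 ] remaining mm [ 0.4  0.5 99. ] deg [-0.01  0.05  0.  ] N 3 open 0.0337 F [-0.3  0.1  0.8] q [-0.62 -0.15  2.04  0.4   0.85 -0.82]
-0.0, -0.028, 0.017, -0.0, -0.0, -0.0, -1.0, -0.0, -0.028, 0.017, -0.0, -0.0, -0.0, -1.0, -0.0, -0.028, 0.017, -0.0, -0.0, -0.0, -1.0
```

>>> carry_out:
  motion: [0,0,0,0,0,0,-1,0,0,0,0,0,0,-1,0,0,0,0,0,0,-1,0,0,0,0,0,0,-1,0,0,0,0,0,0,-1]

```text
t: 4.85
tool_pos: [0.5756, -0.2191, 0.139]
orientation: [-0.815, 0.815, -1.413]
force: [-0.5, 0.4, 0.0]
opening: 0.022
```

>>> carry_out:
  motion: [0,-0.004,0,0,0,0,-1,0,-0.008,0,0,0,0,-1,0,-0.015,0.005,0,0,0,-1,0,-0.025,0.015,0,0,0,-1,0,-0.025,0.015,0,0,0,-1]

```text
t: 5.35
tool_pos: [0.561, -0.2151, 0.2139]
orientation: [-0.82, 0.835, -1.401]
force: [1.1, 0.3, -5.5]
opening: 0.0214
```

```bash
cat >> mv.py <<'E'
YB=np.radians(-12.08);XB=np.array([np.cos(YB),np.sin(YB),0]);YBv=np.array([-np.sin(YB),np.cos(YB),0])
SEAT=np.array([.5135,.183,.05])
def placeR(): return toolR([0,0,-1],XB)
E
python3 - <<'E'
from mv import *
rows([.5,-.1,.27],placeR(),g=-1,n=5)
crop(imaging.read_camera("scene"),(300,190),120,100,6,"pics/s5.png")
E
```

```text
t 5.35 pos [ 0.561  -0.2151  0.2139] remaining mm [-61.  115.1  56.1] deg [  2.42  29.02 -11.69] N 5 open 0.0214 F [ 1.1  0.3 -5.5] q [-0.63 -0.26  1.99  0.35  1.03 -0.75]
-0.023, -0.015, -0.005, -5.8, 2.3, -0.7, -1.0, -0.023, -0.015, -0.008, -5.8, 2.3, -0.7, -1.0, -0.022, -0.015, -0.01, -5.8, 2.3, -0.7, -1.0, -0.021, -0.014, -0.013, -5.8, 2.3, -0.7, -1.0, -0.021, -0.013, -0.015, -5.8, 2.3, -0.7, -1.0
```

View pics/s5.png

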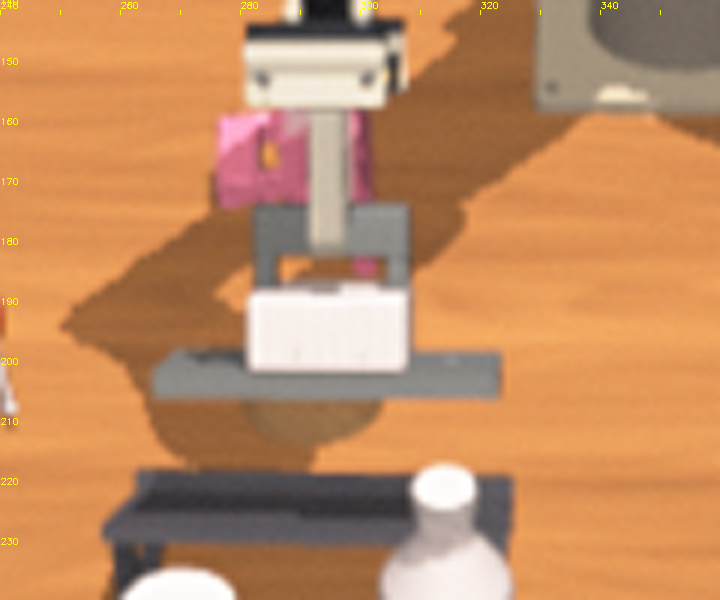

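The filter hangs firmly from the handle at scene (292,190), clear of the rest. Next I turn it upright and carry it over.

>>> carry_out:
  motion: [-0.023,-0.015,-0.005,-5.8,2.3,-0.7,-1,-0.023,-0.015,-0.008,-5.8,2.3,-0.7,-1,-0.022,-0.015,-0.01,-5.8,2.3,-0.7,-1,-0.021,-0.014,-0.013,-5.8,2.3,-0.7,-1,-0.021,-0.013,-0.015,-5.8,2.3,-0.7,-1]

```text
t: 5.9
tool_pos: [0.4953, -0.1005, 0.274]
orientation: [-1.112, 1.382, -1.365]
force: [0.2, 0.1, -6.2]
opening: 0.0221
```

```bash

python3 - <<'E'
from mv import *
rows(SEAT+[0,0,.088+.1],placeR(),g=-1,n=10)
E
```

```text
t 5.9 pos [ 0.4953 -0.1005  0.274 ] remaining mm [ 18.2 283.5 -36. ] deg [ 0.12 -1.02  0.62] N 10 open 0.0221 F [ 0.2  0.1 -6.2] q [-0.3  -0.12  1.68 -0.01  1.6  -0.08]
-0.028, 0.004, -0.004, 0.1, -0.1, 0.0, -1.0, -0.028, 0.004, -0.004, 0.1, -0.1, 0.0, -1.0, -0.028, 0.004, -0.004, 0.1, -0.1, 0.0, -1.0, -0.028, 0.004, -0.004, 0.1, -0.1, 0.0, -1.0, -0.028, 0.004, -0.004, 0.1, -0.1, 0.0, -1.0
-0.028, 0.004, -0.004, 0.1, -0.1, 0.0, -1.0, -0.028, 0.004, -0.004, 0.1, -0.1, 0.0, -1.0, -0.028, 0.004, -0.004, 0.1, -0.1, 0.0, -1.0, -0.028, 0.004, -0.004, 0.1, -0.1, 0.0, -1.0, -0.028, 0.004, -0.004, 0.1, -0.1, 0.0, -1.0
```

>>> carry_out:
  motion: [-0.028,0.004,-0.004,0.1,-0.1,0,-1,-0.028,0.004,-0.004,0.1,-0.1,0,-1,-0.028,0.004,-0.004,0.1,-0.1,0,-1,-0.028,0.004,-0.004,0.1,-0.1,0,-1,-0.028,0.004,-0.004,0.1,-0.1,0,-1]

```text
t: 6.4
tool_pos: [0.5056, 0.046, 0.2494]
orientation: [-1.115, 1.374, -1.36]
force: [1.6, -0.1, -5.0]
opening: 0.0216
```

>>> carry_out:
  motion: [-0.028,0.004,-0.004,0.1,-0.1,0,-1,-0.028,0.003,-0.004,0.1,-0.1,0,-1,-0.028,0.003,-0.004,0.1,-0.1,0,-1,-0.025,0.003,-0.004,0.1,-0.1,0,-1,-0.015,0.002,-0.004,0.1,-0.1,0,-1]

```text
t: 6.9
tool_pos: [0.5085, 0.1784, 0.2258]
orientation: [-1.121, 1.364, -1.352]
force: [0.2, 0.1, -5.9]
opening: 0.0217
```

```bash

python3 - <<'E'
from mv import *
rows(SEAT+[0,0,.088+.06],placeR(),g=-1,n=5)
E
```

```text
t 6.9 pos [0.5085 0.1784 0.2258] remaining mm [  5.    4.6 -27.8] deg [ 0.14 -0.81 -0.61] N 5 open 0.0217 F [ 0.2  0.1 -5.9] q [ 0.24 -0.02  1.66  0.    1.51  0.44]
-0.001, 0.006, 0.001, 0.2, 0.1, 0.1, -1.0, -0.001, 0.006, 0.001, 0.2, 0.1, 0.1, -1.0, -0.001, 0.006, 0.001, 0.2, 0.1, 0.1, -1.0, -0.001, 0.006, 0.001, 0.2, 0.1, 0.1, -1.0, -0.001, 0.006, 0.001, 0.2, 0.1, 0.1, -1.0
```

>>> carry_out:
  motion: [-0.001,0.006,0.001,0.2,0.1,0.1,-1,-0.001,0.006,0.001,0.2,0.1,0.1,-1,-0.001,0.005,0.001,0.2,0.1,0.1,-1,-0.001,0.003,0.001,0.2,0.1,0.1,-1,0,0,0,0,0,0,-1]

```text
t: 7.4
tool_pos: [0.5111, 0.1816, 0.1995]
orientation: [-1.107, 1.362, -1.357]
force: [0.2, 0.1, -5.0]
opening: 0.0214
```

```bash

python3 - <<'E'
from mv import *
rows(SEAT+[0,0,.088+.06],placeR(),g=-1,n=5)
crop(imaging.read_camera("scene"),(410,195),110,80,7,"pics/s6.png")
crop(imaging.read_camera("top"),(229,188),110,80,7,"pics/t6.png")
E
```

```text
t 7.4 pos [0.5111 0.1816 0.1995] remaining mm [ 2.4  1.4 -1.5] deg [-0.06 -0.22 -0.3 ] N 5 open 0.0214 F [ 0.2  0.1 -5. ] q [ 0.25 -0.    1.7   0.    1.45  0.45]
-0.0, 0.0, 0.0, 0.0, 0.1, -0.0, -1.0, -0.0, 0.0, 0.0, 0.0, 0.1, -0.0, -1.0, -0.0, 0.0, 0.0, 0.0, 0.1, -0.0, -1.0, -0.0, 0.0, 0.0, 0.0, 0.1, -0.0, -1.0, -0.0, 0.0, 0.0, 0.0, 0.1, -0.0, -1.0
```

View pics/s6.png

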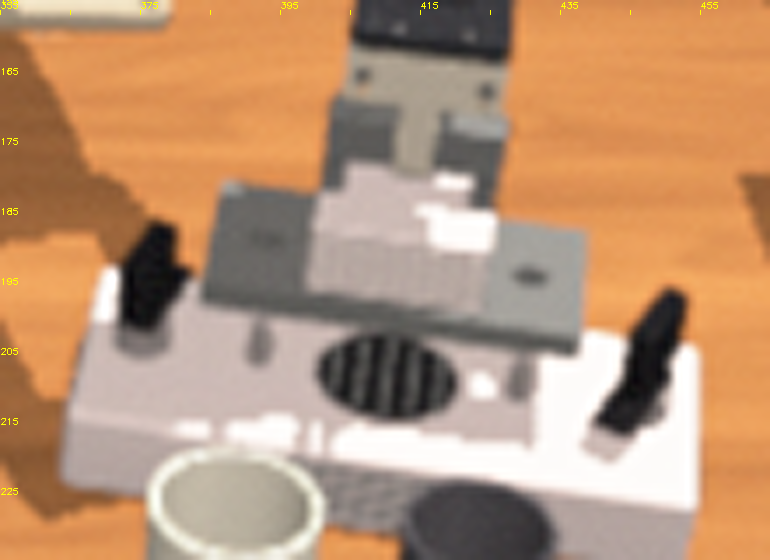

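View pics/t6.png

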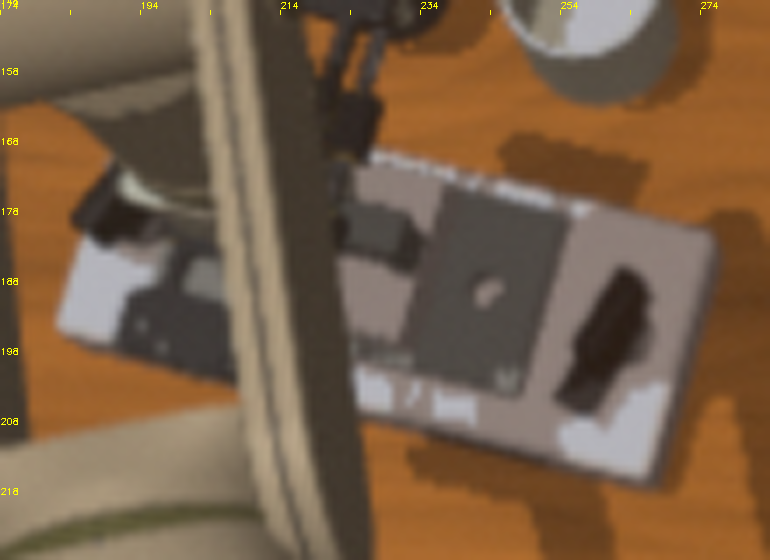

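```bash
cat > fit2.py <<'E'
from fit import *
S6=lambda *p:A((355,155),p);T6=lambda *p:A((174,148),p)
o=[("scene",(0,-65,14),S6(268,239)),("scene",(0,65,14),S6(530,276)),("scene",(-45,-92,14),S6(222,183)),("scene",(-45,92,14),S6(588,233)),
("scene",(45,92,0),S6(577,354)),("scene",(45,-92,0),S6(201,305)),("top",(0,-65,14),T6(487,291)),("top",(45,-92,14),T6(571,216)),("top",(-45,-92,14),T6(520,396))]
mk=lambda p:(R.from_euler("ZYX",p[3:6]).as_matrix(),p[:3])
np.set_printoptions(precision=4,suppress=True)
x,r=fit(o,[.51,.18,.11,-.2,0,0],mk);print(x,np.degrees(x[3:]));print(r.round(1).tolist())
s=robot.read_state();print("tool",s["tool_pos"])
Rb=mk(x)[0];print("handle",x[:3]+Rb@[0,0,.088])
xb,_=fit(base,[.5,.1,0,-.2],mkb);print("base",xb)
d=x[:3]-xb[:3];print("rel in base frame mm",1000*mkb(xb)[0].T@d)
E
python3 fit2.py
```

```text
[ 0.5088  0.1805  0.1078 -0.2125 -0.042   0.0042] [-12.1763  -2.4051   0.2397]
[[-0.7, 0.0], [-0.2, -0.3], [-0.3, 0.3], [-0.1, -0.1], [0.1, 0.4], [-0.8, -0.0], [-0.2, 0.0], [-0.7, -0.3], [-0.8, 0.1]]
tool [0.5114 0.1817 0.2003]
handle [0.5051 0.181  0.1957]
base [ 0.5135  0.183  -0.0039 -0.2108]
rel in base frame mm [ -4.0435  -3.4251 111.6557]
```

```bash
cat >> fit2.py <<'E'
for sub in (o,o[:2]+o[6:7]):
    x,r=fit(sub,[.51,.18,.11,-.2],mkb);print(x,np.degrees(x[3]));print(r.round(1).tolist())
    print("rel in base frame mm",1000*mkb(xb)[0].T@(x[:3]-xb[:3]))
# peg-only base
x2,r=fit([b for b in base if abs(b[1][1])==65]+[], [.5,.1,0,-.2],mkb);print("base pegs",x2,r.round(1).tolist())
xs,r=fit([b for b in base if b[0]=="scene"],[.5,.1,0,-.2],mkb);print("scene only base",xs,r.round(1).tolist())
E
python3 fit2.py
```

```text
[ 0.5088  0.1805  0.1078 -0.2125 -0.042   0.0042] [-12.1763  -2.4051   0.2397]
[[-0.7, 0.0], [-0.2, -0.3], [-0.3, 0.3], [-0.1, -0.1], [0.1, 0.4], [-0.8, -0.0], [-0.2, 0.0], [-0.7, -0.3], [-0.8, 0.1]]
tool [0.5114 0.1817 0.2003]
handle [0.5051 0.181  0.1957]
base [ 0.5135  0.183  -0.0039 -0.2108]
rel in base frame mm [ -4.0435  -3.4251 111.6557]
[ 0.5079  0.1807  0.1073 -0.208 ] -11.920163673831068
[[-0.7, 0.1], [-0.2, -0.2], [-0.3, -0.1], [-0.1, -0.5], [0.1, 0.8], [-0.7, 0.4], [-0.2, 0.0], [-0.7, -0.2], [-0.9, 0.0]]
rel in base frame mm [ -4.9749  -3.4324 111.2089]
[ 0.5088  0.1812  0.1075 -0.2192] -12.558356627324004
[[-0.5, 0.1], [0.0, 0.0], [-0.4, -0.0]]
rel in base frame mm [ -4.1432  -2.7915 111.3754]
base pegs [ 0.5135  0.1822 -0.0031 -0.2071] [[-0.4, 0.1], [-0.1, 0.0], [-0.5, -0.1], [-0.1, 0.1]]
scene only base [ 0.5009  0.1868 -0.0133 -0.2063] [[-0.1, -0.0], [-0.1, -0.0], [-0.0, -0.1], [-0.2, -0.2], [0.3, 0.2], [0.2, 0.1]]
```

```bash
python3 - <<'E'
from mv import *
rows([.516,.184,.173],placeR(),g=-1,n=5)
E
```

```text
t 7.5 pos [0.5114 0.1817 0.2003] remaining mm [  4.6   2.3 -27.3] deg [-0.07 -0.18 -0.3 ] N 5 open 0.0219 F [-0.3 -0.1 -6.3] q [ 0.25 -0.    1.69  0.    1.45  0.45]
-0.001, 0.005, 0.001, 0.0, 0.1, -0.0, -1.0, -0.001, 0.005, 0.001, 0.0, 0.1, -0.0, -1.0, -0.001, 0.005, 0.001, 0.0, 0.1, -0.0, -1.0, -0.001, 0.005, 0.001, 0.0, 0.1, -0.0, -1.0, -0.001, 0.005, 0.001, 0.0, 0.1, -0.0, -1.0
```

>>> carry_out:
  motion: [-0.001,0.005,0.001,0,0.1,0,-1,-0.001,0.005,0.001,0,0.1,0,-1,-0.001,0.005,0.001,0,0.1,0,-1,0,0.005,0.001,0,0,0,-1,0,0,0,0,0,0,-1]

```text
t: 8.0
tool_pos: [0.5171, 0.1835, 0.1796]
orientation: [-1.101, 1.366, -1.362]
force: [-0.7, 0.6, -6.3]
opening: 0.0213
```

```bash
python3 - <<'E'
from mv import *
rows([.516,.184,.165],placeR(),g=-1,n=5)
crop(imaging.read_camera("scene"),(410,195),110,80,7,"pics/s7.png")
crop(imaging.read_camera("top"),(229,188),110,80,7,"pics/t7.png")
E
```

```text
t 8.0 pos [0.5171 0.1835 0.1796] remaining mm [ -1.1   0.5 -14.6] deg [-0.09 -0.07  0.08] N 5 open 0.0213 F [-0.7  0.6 -6.3] q [0.25 0.03 1.7  0.   1.41 0.46]
-0.0, 0.003, -0.0, 0.0, -0.0, -0.0, -1.0, -0.0, 0.003, -0.0, 0.0, -0.0, -0.0, -1.0, -0.0, 0.003, -0.0, 0.0, -0.0, -0.0, -1.0, -0.0, 0.003, -0.0, 0.0, -0.0, -0.0, -1.0, -0.0, 0.003, -0.0, 0.0, -0.0, -0.0, -1.0
```

View pics/s7.png

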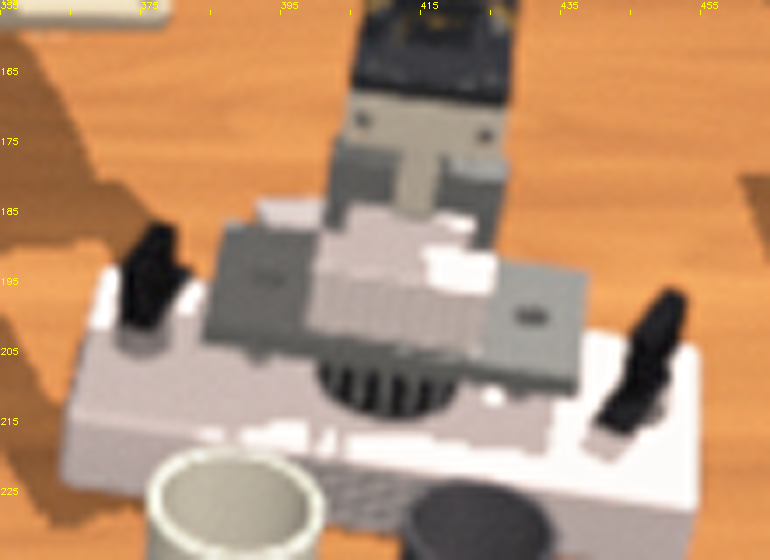

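View pics/t7.png

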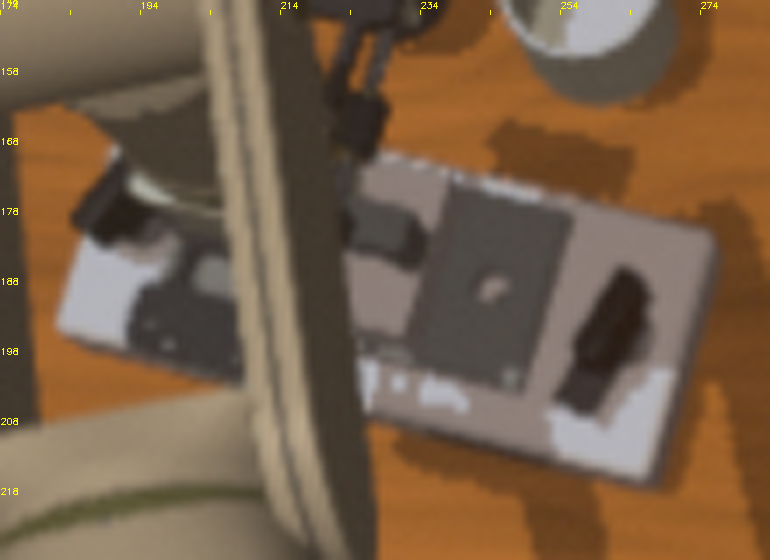

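```bash
cat > fit3.py <<'E'
from fit import *
np.set_printoptions(precision=4,suppress=True)
S6=lambda *p:A((355,155),p);T6=lambda *p:A((174,148),p)
o=[("scene",(0,-65,14),S6(268,280)),("scene",(0,65,14),S6(532,316)),("scene",(-45,-92,14),S6(225,222)),("scene",(-45,92,14),S6(589,272)),
("scene",(45,92,0),S6(578,395)),("scene",(45,-92,0),S6(203,344)),("top",(0,-65,14),T6(491,289)),("top",(45,-92,14),T6(575,213)),("top",(-45,-92,14),T6(521,392))]
xb,_=fit(base,[.5,.1,0,-.2],mkb)
for sub in (o,o[:2]+o[6:7]):
    x,r=fit(sub,[.51,.18,.11,-.2],mkb);print(x,np.degrees(x[3]));print(r.round(1).tolist())
    print("rel in base frame mm",1000*mkb(xb)[0].T@(x[:3]-xb[:3]))
E
python3 fit3.py; python3 -c "
from h import *
print(robot.read_state()['tool_pos'])"
```

```text
[ 0.5138  0.183   0.0871 -0.2096] -12.010716129684045
[[-0.3, -0.1], [-0.3, -0.2], [-0.4, -0.1], [-0.1, -0.4], [0.0, 0.7], [-0.7, 0.5], [-0.3, -0.1], [-0.9, -0.0], [-0.6, -0.0]]
rel in base frame mm [ 0.3678  0.0378 91.0247]
[ 0.5139  0.1835  0.0863 -0.2088] -11.964125730389013
[[-0.2, 0.1], [-0.2, -0.0], [-0.4, -0.1]]
rel in base frame mm [ 0.2742  0.5365 90.1778]
[0.51736001 0.18362314 0.18045557]
```

Refit shows the hanging filter is within 0.5 mm and 0.1° of the base centre, about 40 mm above its seat. Lowering gently.

>>> carry_out:
  motion: [0,0.004,0,0,0,0,-1,0,0.004,0,0,0,0,-1,0,0.004,0,0,0,0,-1,0,0.003,0,0,0,0,-1,0,0,0,0,0,0,-1]

```text
t: 8.6
tool_pos: [0.5175, 0.1838, 0.1647]
orientation: [-1.1, 1.364, -1.362]
force: [0.7, 0.1, -6.0]
opening: 0.0217
```

```bash
python3 - <<'E'
from mv import *
rows([.517,.1836,.1385],placeR(),g=-1,n=10)
E
```

```text
t 8.6 pos [0.5175 0.1838 0.1647] remaining mm [ -0.5  -0.2 -26.2] deg [-0.12  0.02  0.06] N 10 open 0.0217 F [ 0.7  0.1 -6. ] q [0.25 0.04 1.72 0.   1.38 0.46]
0.0, 0.003, -0.0, 0.0, -0.0, -0.0, -1.0, 0.0, 0.003, -0.0, 0.0, -0.0, -0.0, -1.0, 0.0, 0.003, -0.0, 0.0, -0.0, -0.0, -1.0, 0.0, 0.003, -0.0, 0.0, -0.0, -0.0, -1.0, 0.0, 0.003, -0.0, 0.0, -0.0, -0.0, -1.0
0.0, 0.003, -0.0, 0.0, -0.0, -0.0, -1.0, 0.0, 0.003, -0.0, 0.0, -0.0, -0.0, -1.0, 0.0, 0.003, -0.0, 0.0, -0.0, -0.0, -1.0, 0.0, 0.003, -0.0, 0.0, -0.0, -0.0, -1.0, 0.0, 0.003, -0.0, 0.0, -0.0, -0.0, -1.0
```

>>> carry_out:
  motion: [0,0.003,0,0,0,0,-1,0,0.003,0,0,0,0,-1,0,0.003,0,0,0,0,-1,0,0.003,0,0,0,0,-1,0,0.001,0,0,0,0,-1]

```text
t: 9.1
tool_pos: [0.5177, 0.1839, 0.1507]
orientation: [-1.099, 1.364, -1.362]
force: [-0.6, 0.4, -5.4]
opening: 0.0216
```

>>> carry_out:
  motion: [0,0.002,0,0,0,0,-1,0,0.002,0,0,0,0,-1,0,0.002,0,0,0,0,-1,0,0.002,0,0,0,0,-1,0,0.001,0,0,0,0,-1]

```text
t: 9.6
tool_pos: [0.5182, 0.1836, 0.1422]
orientation: [-1.099, 1.363, -1.363]
force: [-5.8, -4.5, 7.2]
opening: 0.0219
```

>>> carry_out:
  motion: [0,0.001,0,0,0,0,-1,0,0.001,0,0,0,0,-1,0,0.001,0,0,0,0,-1,0,0.001,0,0,0,0,-1,0,0,0,0,0,0,-1]

```text
t: 10.1
tool_pos: [0.5182, 0.1838, 0.1427]
orientation: [-1.097, 1.363, -1.362]
force: [-2.0, 0.4, -4.2]
opening: 0.0218
```

```bash
python3 - <<'E'
from mv import *
s=robot.read_state();print(s["wrist_torque"],s["force"],s["tool_pos"])
crop(imaging.read_camera("scene"),(410,205),110,80,7,"pics/s8.png")
E
```

```text
[0.09440967 0.32362114 0.10948607] [-2.02211369  0.35535444 -4.22353549] [0.51818862 0.1838455  0.14265511]
```

View pics/s8.png

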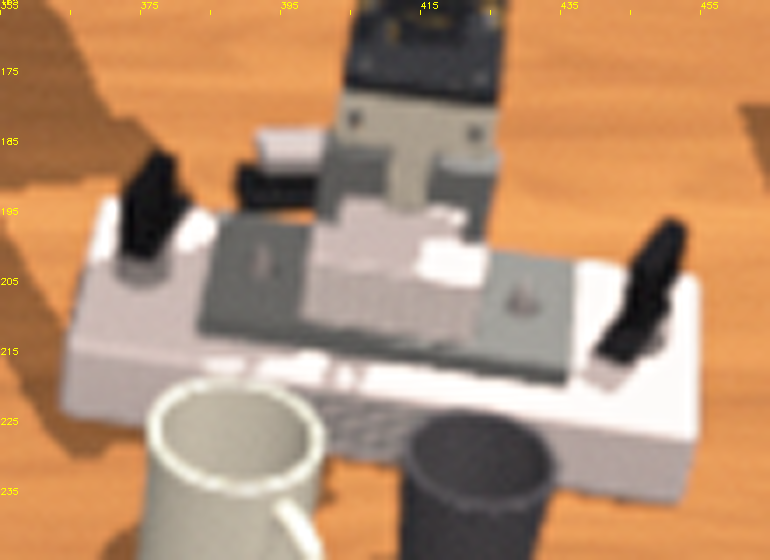

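```bash
python3 - <<'E'
from fit import *
xb,_=fit(base,[.5,.1,0,-.2],mkb);Rb,tb=mkb(xb)
for dz in(0,3,6):
    for P in((45,92,0),(45,-92,0),(0,65,14),(0,-65,14),(0,65,26),(0,-65,26),(-45,-92,14),(-45,92,14)):
        u=proj("scene",Rb@(np.array(P)+[0,0,50+dz])/1000+tb)[0]; print(dz,P,((u-[355,165]+.5)*7-.5).round(0))
E
```

```text
0 (45, 92, 0) [566. 395.]
0 (45, -92, 0) [192. 341.]
0 (0, 65, 14) [518. 310.]
0 (0, -65, 14) [258. 273.]
0 (0, 65, 26) [522. 291.]
0 (0, -65, 26) [261. 255.]
0 (-45, -92, 14) [216. 215.]
0 (-45, 92, 14) [576. 264.]
3 (45, 92, 0) [567. 390.]
3 (45, -92, 0) [192. 337.]
3 (0, 65, 14) [519. 305.]
3 (0, -65, 14) [259. 269.]
3 (0, 65, 26) [522. 286.]
3 (0, -65, 26) [261. 250.]
3 (-45, -92, 14) [217. 210.]
3 (-45, 92, 14) [577. 259.]
6 (45, 92, 0) [568. 386.]
6 (45, -92, 0) [193. 332.]
6 (0, 65, 14) [520. 300.]
6 (0, -65, 14) [259. 264.]
6 (0, 65, 26) [523. 281.]
6 (0, -65, 26) [262. 245.]
6 (-45, -92, 14) [217. 205.]
6 (-45, 92, 14) [578. 254.]
```

>>> carry_out:
  motion: [0,0,-0.001,0,0,0,-1,0,0.002,0,0,0,0,-1,0,0.002,0,0,0,0,-1,0,0.002,0,0,0,0,-1,0,0.002,0,0,0,0,-1]

```text
t: 10.65
tool_pos: [0.5179, 0.1837, 0.1418]
orientation: [-1.096, 1.361, -1.363]
force: [-9.9, -3.6, 14.0]
opening: 0.0219
```

```bash
python3 - <<'E'
from mv import *
s=robot.read_state();print(s["wrist_torque"],s["force"],s["tool_pos"])
E
```

```text
[-0.22931949  2.03802343  0.08632262] [-9.89409761 -3.63167081 14.0372608 ] [0.51794846 0.18373712 0.14181378]
```

>>> carry_out:
  motion: [0,-0.002,0,0,0,0,-1,0,0,0.0015,-0.8,0,0,-1,0,0,0.0015,-0.8,0,0,-1,0,0,0.001,-0.6,0,0,-1,0,0,0,0,0,0,-1]

```text
t: 11.15
tool_pos: [0.5214, 0.1827, 0.1436]
orientation: [-1.126, 1.397, -1.339]
force: [-4.2, -0.8, 0.5]
opening: 0.0217
```

```bash
python3 - <<'E'
from mv import *
s=robot.read_state();print(s["wrist_torque"],s["force"],s["tool_pos"]);print((placeR().inv()*R.from_rotvec(s["orientation"])).as_rotvec(degrees=True))
E
```

```text
[0.24689475 0.60882799 0.06181246] [-4.22955374 -0.77053639  0.46984023] [0.52142487 0.18265639 0.14360823]
[-2.27788672  0.04794729  0.15722054]
```

>>> carry_out:
  motion: [0,0.001,0,0,0,0,-1,0,0.002,0,0,0,0,-1,0,0.002,0,0,0,0,-1,0,0.002,0,0,0,0,-1,0,0.002,0,0,0,0,-1]

```text
t: 11.65
tool_pos: [0.5217, 0.1826, 0.1436]
orientation: [-1.127, 1.4, -1.338]
force: [-11.5, -3.5, 15.0]
opening: 0.0218
```

```bash
python3 - <<'E'
from mv import *
s=robot.read_state();print(s["wrist_torque"],s["force"],s["tool_pos"]);print((placeR().inv()*R.from_rotvec(s["orientation"])).as_rotvec(degrees=True))
crop(imaging.read_camera("scene"),(410,205),110,80,7,"pics/s9.png")
E
```

```text
[-0.30235742  1.8419563   0.10157613] [-11.52527191  -3.46437934  15.04924049] [0.52166284 0.18261816 0.14360536]
[-2.46609348  0.06249331  0.17631825]
```

View pics/s9.png

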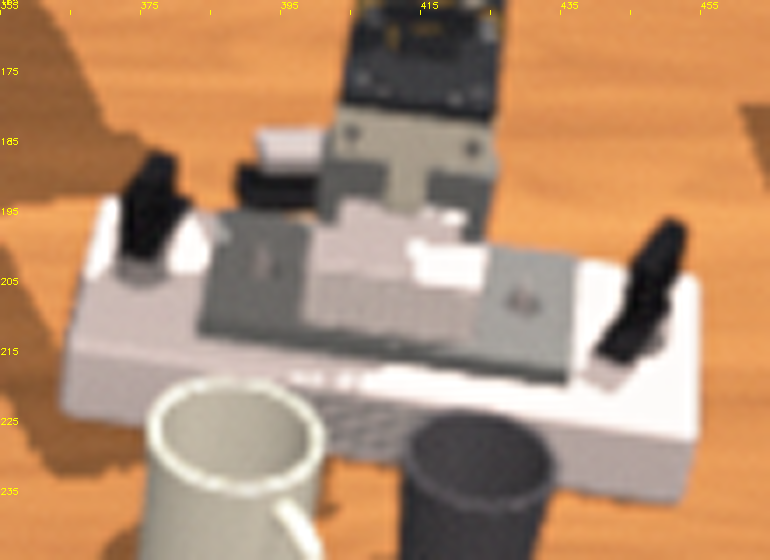

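>>> carry_out:
  motion: [0,-0.001,-0.002,0.6,0,0,-1,0,0,-0.001,0.6,0,0,-1,0,0.002,-0.001,0.4,0,0,-1,0,0.002,-0.001,0,0,0,-1,0,0.002,0,0,0,0,-1]

```text
t: 12.2
tool_pos: [0.5185, 0.1832, 0.1422]
orientation: [-1.105, 1.373, -1.356]
force: [-13.0, -4.1, 19.8]
opening: 0.0217
```

```bash
python3 - <<'E'
from mv import *
s=robot.read_state();print(s["wrist_torque"],s["force"],s["tool_pos"]);print((placeR().inv()*R.from_rotvec(s["orientation"])).as_rotvec(degrees=True))
E
```

```text
[-3.85904251e-01  2.26691173e+00  1.53812003e-03] [-12.95007118  -4.14610581  19.78937206] [0.51850031 0.18324639 0.14222443]
[-0.56904598  0.09654708  0.19675459]
```

>>> carry_out:
  motion: [0,-0.001,-0.002,0,0,0,-1,0,0,-0.002,0,0,0,-1,0,0,0,0,0,0,-1,0,0,0,0,0,0,-1,0,0,0,0,0,0,-1]

```text
t: 12.7
tool_pos: [0.5148, 0.184, 0.1425]
orientation: [-1.104, 1.372, -1.357]
force: [-0.6, -1.6, -0.6]
opening: 0.0218
```

```bash
python3 - <<'E'
from mv import *
s=robot.read_state();print(s["wrist_torque"],s["force"],s["tool_pos"]);print((placeR().inv()*R.from_rotvec(s["orientation"])).as_rotvec(degrees=True))
E
```

```text
[-0.25332402 -0.00217494  0.10205675] [-0.62701732 -1.5903772  -0.55689004] [0.51482475 0.1839632  0.14247399]
[-0.45618596  0.07568301  0.19126473]
```

Lateral force is relieved. Pressing down gently again.

>>> carry_out:
  motion: [0,0.0015,-0.0005,0,0,0,-1,0,0.0015,-0.0005,0,0,0,-1,0,0.0015,-0.0005,0,0,0,-1,0,0.0015,-0.0005,0,0,0,-1,0,0.0015,-0.0005,0,0,0,-1]

```text
t: 13.2
tool_pos: [0.5143, 0.1838, 0.1419]
orientation: [-1.1, 1.368, -1.36]
force: [-4.8, -4.0, 6.9]
opening: 0.0217
```

```bash
python3 - <<'E'
from mv import *
s=robot.read_state();print(s["wrist_torque"],s["force"],s["tool_pos"]);print((placeR().inv()*R.from_rotvec(s["orientation"])).as_rotvec(degrees=True))
E
```

```text
[-0.42903608  0.63406742  0.09307941] [-4.83423832 -4.02263955  6.86463833] [0.51429922 0.18382483 0.14193814]
[-0.19082367  0.10899764  0.21966995]
```

```bash
python3 - <<'E'
from mv import *
im=imaging.read_camera("scene")
a=[]
for c in((391,203),(430,208)):
    x0,y0=c[0]-20,c[1]-18
    b=cv2.resize(im[y0:y0+45,x0:x0+40],None,fx=10,fy=10,interpolation=cv2.INTER_CUBIC)
    for j in range(0,45,5): cv2.putText(b,str(y0+j),(0,j*10+8),0,.35,(0,255,255),1)
    for j in range(0,40,5): cv2.putText(b,str(x0+j),(j*10,8),0,.3,(0,255,0),1)
    a.append(b)
cv2.imwrite("pics/z10.png",np.hstack(a))
E
```

```text
(no output)
```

View pics/z10.png

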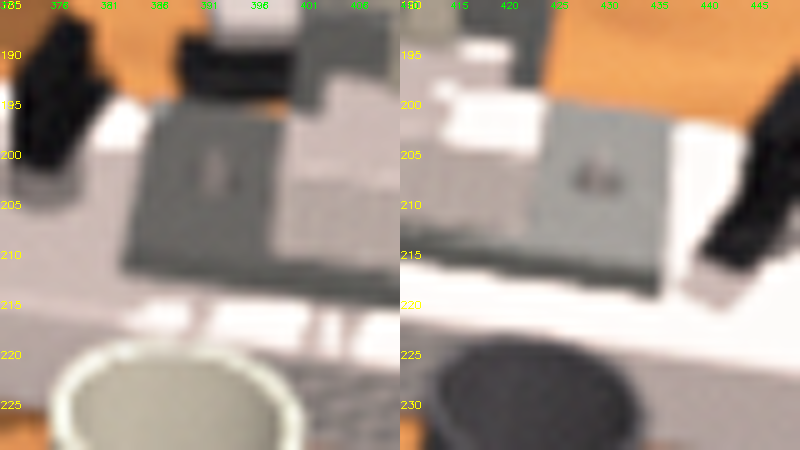

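>>> carry_out:
  motion: [0,0,0.001,0,0,0,-1,0,0,0,0,0,0,0,0,0,0,0,0,0,0.3,0,0,0,0,0,0,0.3,0,0,0,0,0,0,0.3]

```text
t: 13.75
tool_pos: [0.5159, 0.1842, 0.1428]
orientation: [-1.098, 1.368, -1.359]
force: [0.4, 0.7, -0.1]
opening: 0.0493
```

```bash
python3 - <<'E'
from mv import *
rows([.516,.1838,.26],placeR(),g=.3)
im=imaging.read_camera("scene")
crop(im,(410,205),110,80,7,"pics/s11.png")
E
```

```text
t 13.75 pos [0.5159 0.1842 0.1428] remaining mm [ 1.000e-01 -4.000e-01  1.172e+02] deg [-0.33 -0.06  0.12] N 3 open 0.0493 F [ 0.4  0.7 -0.1] q [0.25 0.05 1.75 0.01 1.34 0.46]
-0.0, -0.039, -0.0, 0.0, -0.0, -0.1, 0.3, -0.0, -0.039, 0.0, 0.0, -0.0, -0.1, 0.3, 0.0, -0.039, 0.0, 0.0, -0.0, -0.1, 0.3
```

View pics/s11.png

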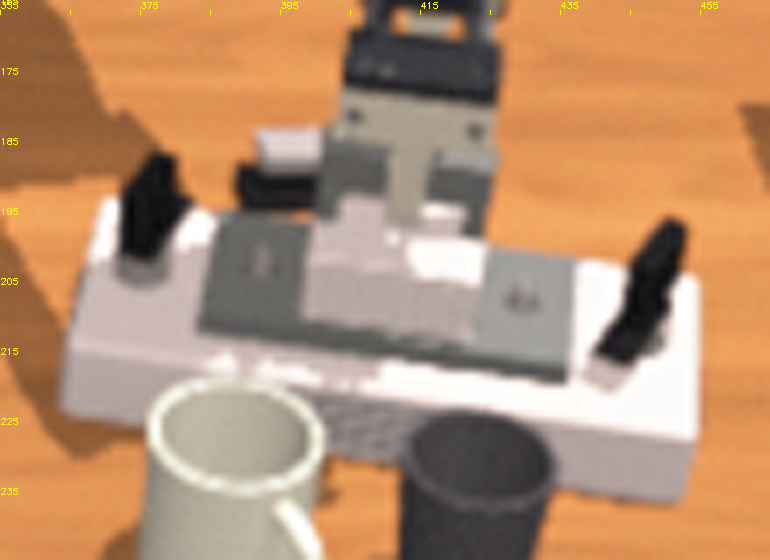

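Opened, and the filter did not drop at all: its near edge is still at scene y≈213 (left) to 219 (right), with both pegs showing through the holes. I'll back off for a clear view from above.

>>> carry_out:
  motion: [0,-0.025,0,0,0,0,0.3,0,-0.045,0,0,0,0,0.3,0,-0.045,0,0,0,0,0.3,0.045,-0.01,0,0,0,0,0.3,0.045,0,0,0,0,0,0.3]

```text
t: 14.3
tool_pos: [0.4957, 0.0973, 0.27]
orientation: [-1.105, 1.366, -1.353]
force: [1.3, -0.6, 0.5]
opening: 0.0604
```

>>> carry_out:
  motion: [0.045,0,-0.01,0,0,0,0,0.045,0,-0.01,0,0,0,0,0.045,0,-0.01,0,0,0,0,0.045,0,-0.01,0,0,0,0,0.04,0,0,0,0,0,0]

```text
t: 14.8
tool_pos: [0.409, -0.1166, 0.2719]
orientation: [-1.103, 1.357, -1.355]
force: [1.7, -0.5, 0.4]
opening: 0.0465
```

```bash
python3 - <<'E'
from mv import *
print(robot.read_state()["tool_pos"])
im=imaging.read_camera("scene");cv2.imwrite("pics/scene12.png",im);crop(im,(410,205),110,80,7,"pics/s12.png")
im=imaging.read_camera("top");cv2.imwrite("pics/top12.png",im);crop(im,(229,188),110,80,7,"pics/t12.png")
E
```

```text
[ 0.40900733 -0.11659356  0.27191649]
```

View pics/s12.png

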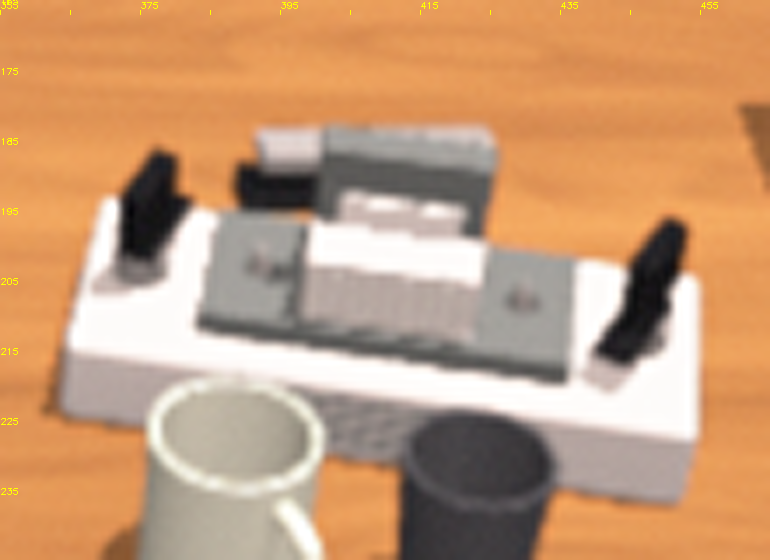

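View pics/t12.png

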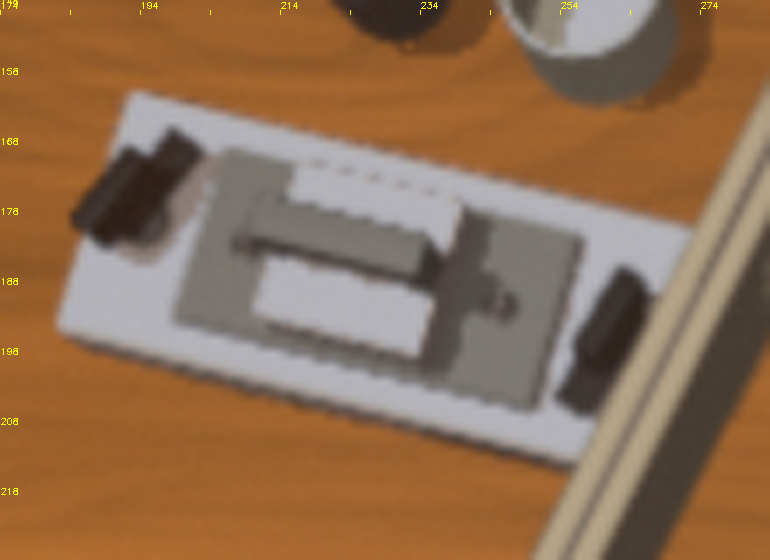

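```bash
cat > fit4.py <<'E'
from fit import *
np.set_printoptions(precision=4,suppress=True)
S=lambda *p:A((355,165),p);T6=lambda *p:A((174,148),p)
o=[("scene",(-45,-92,14),S(222,212)),("scene",(-45,92,14),S(576,262)),
("scene",(45,92,0),S(567,384)),("scene",(45,-92,0),S(199,331)),("top",(45,92,14),T6(228,148)),("top",(45,-92,14),T6(583,236)),("top",(-45,-92,14),T6(532,410)),("top",(-45,92,14),T6(175,322))]
xb,_=fit(base,[.5,.1,0,-.2],mkb)
x,r=fit(o,[.51,.18,.11,-.2],mkb);print(x,np.degrees(x[3]));print(r.round(1).tolist())
print("rel in base frame mm",1000*mkb(xb)[0].T@(x[:3]-xb[:3]))
mk=lambda p:(R.from_euler("ZYX",p[3:6]).as_matrix(),p[:3])
x,r=fit(o,[.51,.18,.05,-.2,0,0],mk);print(x,np.degrees(x[3:]));print(r.round(1).tolist())
E
python3 fit4.py
```

```text
[ 0.5118  0.1829  0.0485 -0.21  ] -12.03142481515303
[[-0.8, -0.4], [0.0, -0.6], [-0.2, 0.7], [-1.0, 0.7], [-0.4, 0.1], [-0.4, -0.0], [-0.3, 0.1], [-0.5, -0.2]]
rel in base frame mm [-1.5806 -0.4587 52.4385]
[ 0.5125  0.1827  0.0489 -0.2114 -0.0585 -0.0019] [-12.1113  -3.3505  -0.1115]
[[-0.9, 0.0], [-0.1, -0.0], [-0.1, 0.2], [-1.0, 0.0], [-0.5, -0.1], [-0.6, -0.1], [-0.3, 0.3], [-0.3, -0.1]]
```

```bash
cat >> fit4.py <<'E'
print('---')
sub=[p for p in o if p[1][2]==14]
x,r=fit(sub,[.51,.18,.11,-.2],mkb);print("rel",1000*mkb(xb)[0].T@(x[:3]-xb[:3]),r.round(1).tolist())
Rb,tb=mkb(xb)
for dz in(0,3):
  for P in((45,-92,14),(45,92,14),(45,-92,0),(45,92,0),(-45,-92,14),(-45,92,14)):
    q=Rb@(np.array(P)+[-1,0,50+dz])/1000+tb
    print(dz,P,((proj("scene",q)[0]-[355,165]+.5)*7-.5).round(0),((proj("top",q)[0]-[174,148]+.5)*7-.5).round(0))
crop("pics/scene12.png",(382,209),40,30,18,"pics/z12a.png");crop("pics/scene12.png",(432,216),40,30,18,"pics/z12b.png")
E
python3 fit4.py
```

```text
[ 0.5118  0.1829  0.0485 -0.21  ] -12.03142481515303
[[-0.8, -0.4], [0.0, -0.6], [-0.2, 0.7], [-1.0, 0.7], [-0.4, 0.1], [-0.4, -0.0], [-0.3, 0.1], [-0.5, -0.2]]
rel in base frame mm [-1.5806 -0.4587 52.4385]
[ 0.5125  0.1827  0.0489 -0.2114 -0.0585 -0.0019] [-12.1113  -3.3505  -0.1115]
[[-0.9, 0.0], [-0.1, -0.0], [-0.1, 0.2], [-1.0, 0.0], [-0.5, -0.1], [-0.6, -0.1], [-0.3, 0.3], [-0.3, -0.1]]
---
rel [-1.0309 -0.6063 50.2818] [[-0.9, 0.1], [-0.1, 0.0], [-0.1, 0.1], [-0.2, 0.0], [-0.2, 0.1], [-0.2, -0.3]]
0 (45, -92, 14) [194. 318.] [580. 236.]
0 (45, 92, 14) [570. 372.] [226. 148.]
0 (45, -92, 0) [192. 340.] [584. 242.]
0 (45, 92, 0) [566. 394.] [233. 156.]
0 (-45, -92, 14) [217. 214.] [530. 410.]
0 (-45, 92, 14) [577. 263.] [172. 320.]
3 (45, -92, 14) [195. 314.] [579. 234.]
3 (45, 92, 14) [571. 367.] [225. 147.]
3 (45, -92, 0) [193. 336.] [583. 241.]
3 (45, 92, 0) [567. 389.] [232. 154.]
3 (-45, -92, 14) [217. 209.] [529. 409.]
3 (-45, 92, 14) [577. 258.] [171. 319.]
```

View pics/z12a.png

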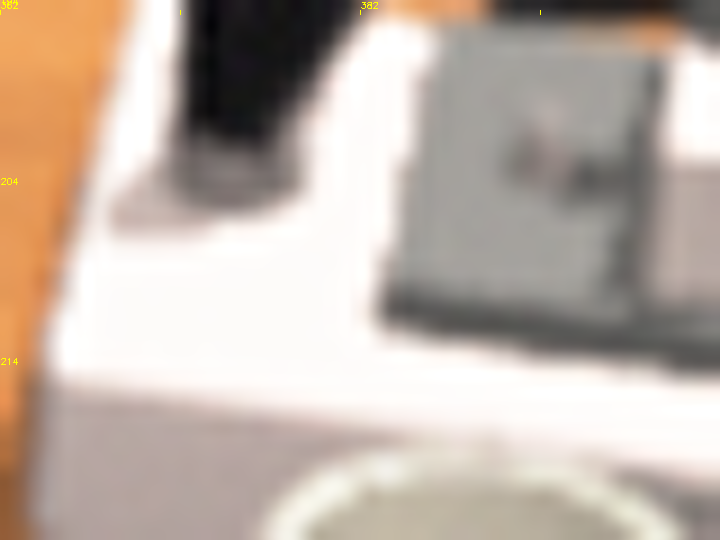

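View pics/z12b.png

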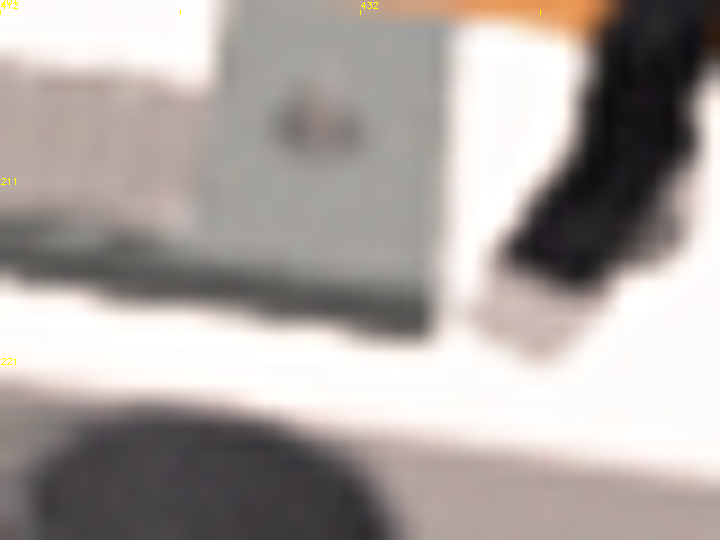

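Top-face corners fit the seat to within 0.3 mm in height, and both pegs stand through the holes: the filter is home and flat. Next I measure the knob angles by matching a silhouette in both views.

```bash
cat > knob.py <<'E'
from fit import *
def box(x,y,z): return np.array([[a,b,c] for a in x for b in y for c in z],float)
xb,_=fit(base,[.5,.1,0,-.2],mkb);Rb,tb=mkb(xb)
def mask(n,side,th,K=4,roi=None):
    phi0=-np.pi/2 if side>0 else np.pi/2      # direction to centre
    a=phi0+(1.4-th); Rz=R.from_euler("z",a).as_matrix()
    m=np.zeros((400*K,640*K),np.uint8)
    for b in(box((-24,24),(-8,8),(74,114)),box((0,45),(-6,6),(66,74))):
        P=(b@Rz.T+[0,side*125,0])@Rb.T/1000+tb
        u=proj(n,P); cv2.fillConvexPoly(m,cv2.convexHull(np.round((u+.5)*K-.5).astype(np.int32)),255)
    return cv2.resize(m,(640,400),interpolation=cv2.INTER_AREA)>127
def est(im,n,side):
    g=im.max(2)<75
    c=proj(n,Rb@[0,side*.125,.09]+tb)[0];x,y=c.astype(int);w=16
    sl=(slice(y-w,y+w),slice(x-w,x+w));best=[]
    for th in np.arange(-.1,1.55,.03):
        m=mask(n,side,th)[sl]
        s=max(((np.roll(np.roll(m,i,0),j,1)&g[sl]).sum()/((np.roll(np.roll(m,i,0),j,1)|g[sl]).sum()),i,j) for i in(-1,0,1) for j in(-1,0,1))
        best.append((round(s[0],3),round(th,2),s[1:]))
    return sorted(best,reverse=True)[:4]
if __name__=="__main__":
    import sys
    k=sys.argv[1:] or ["pics/top0.png","pics/scene0.png"]
    for f in k:
        n="top" if "top" in f else "scene";im=cv2.imread(f)
        for s in(1,-1): print(f,s,est(im,n,s))
E
python3 knob.py; python3 knob.py pics/top12.png pics/scene12.png
```

```text
pics/top0.png 1 [(np.float64(0.812), np.float64(0.14), (1, 0)), (np.float64(0.808), np.float64(0.08), (0, 1)), (np.float64(0.801), np.float64(0.11), (1, 0)), (np.float64(0.782), np.float64(0.05), (0, 1))]
pics/top0.png -1 [(np.float64(0.772), np.float64(0.17), (1, 0)), (np.float64(0.77), np.float64(0.2), (1, 0)), (np.float64(0.747), np.float64(0.14), (1, 0)), (np.float64(0.743), np.float64(0.23), (1, 0))]
pics/scene0.png 1 [(np.float64(0.721), np.float64(0.05), (0, 0)), (np.float64(0.719), np.float64(0.02), (0, 0)), (np.float64(0.705), np.float64(-0.01), (1, 0)), (np.float64(0.702), np.float64(0.11), (0, 0))]
pics/scene0.png -1 [(np.float64(0.7), np.float64(-0.01), (0, 1)), (np.float64(0.698), np.float64(-0.04), (-1, 1)), (np.float64(0.691), np.float64(-0.07), (0, 1)), (np.float64(0.674), np.float64(0.02), (0, 1))]
pics/top12.png 1 [(np.float64(0.814), np.float64(0.08), (0, 1)), (np.float64(0.807), np.float64(0.14), (1, 0)), (np.float64(0.807), np.float64(0.11), (0, 1)), (np.float64(0.788), np.float64(0.05), (0, 1))]
pics/top12.png -1 [(np.float64(0.587), np.float64(0.17), (1, 0)), (np.float64(0.585), np.float64(0.2), (1, 0)), (np.float64(0.577), np.float64(0.14), (1, 0)), (np.float64(0.574), np.float64(0.11), (1, 0))]
pics/scene12.png 1 [(np.float64(0.728), np.float64(0.05), (0, 0)), (np.float64(0.713), np.float64(0.02), (0, 0)), (np.float64(0.709), np.float64(0.11), (0, 0)), (np.float64(0.709), np.float64(0.08), (0, 0))]
pics/scene12.png -1 [(np.float64(0.7), np.float64(-0.01), (0, 1)), (np.float64(0.698), np.float64(-0.04), (-1, 1)), (np.float64(0.691), np.float64(-0.07), (0, 1)), (np.float64(0.674), np.float64(0.02), (0, 1))]
```

```bash
cat >> mv.py <<'E'
def kR(deg): return toolR([0,0,-1],[np.cos(np.radians(deg)),np.sin(np.radians(deg)),0])
KR=np.array([.4905,.0612]);KL=np.array([.5425,.3055])
E
python3 - <<'E'
from mv import *
rows([*KR,.2],kR(62),g=.1,n=10)
E
```

```text
t 14.9 pos [ 0.4091 -0.1192  0.2718] remaining mm [ 81.4 180.4 -71.8] deg [-1.500e-01 -1.000e-02  7.394e+01] N 10 open 0.0463 F [-0.6  0.5  0.7] q [-0.41 -0.37  1.89  0.    1.62 -0.2 ]
-0.019, 0.007, 0.004, -0.0, -7.4, -0.0, 0.1, -0.019, 0.007, 0.007, -0.0, -7.4, -0.0, 0.1, -0.018, 0.007, 0.009, -0.0, -7.4, -0.0, 0.1, -0.016, 0.007, 0.011, -0.0, -7.4, -0.0, 0.1, -0.015, 0.007, 0.013, -0.0, -7.4, -0.0, 0.1
-0.013, 0.007, 0.015, -0.0, -7.4, -0.0, 0.1, -0.011, 0.007, 0.017, -0.0, -7.4, -0.0, 0.1, -0.009, 0.007, 0.018, -0.0, -7.4, -0.0, 0.1, -0.006, 0.007, 0.019, -0.0, -7.4, -0.0, 0.1, -0.004, 0.007, 0.019, -0.0, -7.4, -0.0, 0.1
```

>>> carry_out:
  motion: [-0.019,0.007,0.004,0,-7.4,0,0.1,-0.019,0.007,0.007,0,-7.4,0,0.1,-0.018,0.007,0.009,0,-7.4,0,0.1,-0.016,0.007,0.011,0,-7.4,0,0.1,-0.015,0.007,0.013,0,-7.4,0,0.1]
  squeeze: 20

```text
t: 15.4
tool_pos: [0.4512, -0.0264, 0.2378]
orientation: [-1.385, 0.868, -0.874]
force: [-0.6, -0.4, 0.7]
opening: 0.0511
```

>>> carry_out:
  motion: [-0.013,0.007,0.015,0,-7.4,0,0.1,-0.011,0.007,0.017,0,-7.4,0,0.1,-0.009,0.007,0.018,0,-7.4,0,0.1,-0.006,0.007,0.019,0,-7.4,0,0.1,-0.004,0.004,0.015,0,-7.4,0,0.1]

```text
t: 15.9
tool_pos: [0.489, 0.0719, 0.2043]
orientation: [-1.538, 0.344, -0.351]
force: [-0.5, -0.3, 0.7]
opening: 0.0514
```

```bash
python3 - <<'E'
from mv import *
rows([*KR,.145],kR(62),g=.1,n=5)
E
```

```text
t 15.9 pos [0.489  0.0719 0.2043] remaining mm [  1.5 -10.7 -59.3] deg [-0.21  0.3  -2.61] N 5 open 0.0514 F [-0.5 -0.3  0.7] q [ 0.04 -0.15  1.83  0.    1.46 -1.09]
0.001, 0.012, -0.002, -0.1, 0.5, 0.0, 0.1, 0.001, 0.012, -0.002, -0.1, 0.5, 0.0, 0.1, 0.001, 0.012, -0.002, -0.1, 0.5, 0.0, 0.1, 0.001, 0.012, -0.002, -0.1, 0.5, 0.0, 0.1, 0.001, 0.012, -0.002, -0.1, 0.5, 0.0, 0.1
```

>>> carry_out:
  motion: [0.001,0.012,-0.003,0,0.5,0,0.1,0.001,0.012,-0.003,0,0.5,0,0.1,0.001,0.012,-0.003,0,0.5,0,0.1,0.001,0.01,-0.001,0,0.5,0,0.1,0,0,0,0,0,0,0.1]

```text
t: 16.4
tool_pos: [0.4869, 0.063, 0.1528]
orientation: [-1.533, 0.378, -0.379]
force: [0.0, 0.8, 0.2]
opening: 0.0512
```

```bash
python3 - <<'E'
from mv import *
rows([*KR,.103],kR(62),g=.1,n=5)
crop(imaging.read_camera("scene"),(385,190),100,80,7,"pics/s13.png")
crop(imaging.read_camera("top"),(259,188),80,60,8,"pics/t13.png")
E
```

```text
t 16.4 pos [0.4869 0.063  0.1528] remaining mm [  3.6  -1.8 -49.8] deg [-0.25  0.12 -0.33] N 5 open 0.0512 F [0.  0.8 0.2] q [ 0.02 -0.11  1.89  0.    1.36 -1.07]
0.001, 0.01, -0.0, -0.1, 0.1, -0.0, 0.1, 0.001, 0.01, -0.0, -0.1, 0.1, -0.0, 0.1, 0.001, 0.01, -0.0, -0.1, 0.1, -0.0, 0.1, 0.001, 0.01, -0.0, -0.1, 0.1, -0.0, 0.1, 0.001, 0.01, 0.0, -0.1, 0.1, -0.0, 0.1
```

View pics/s13.png

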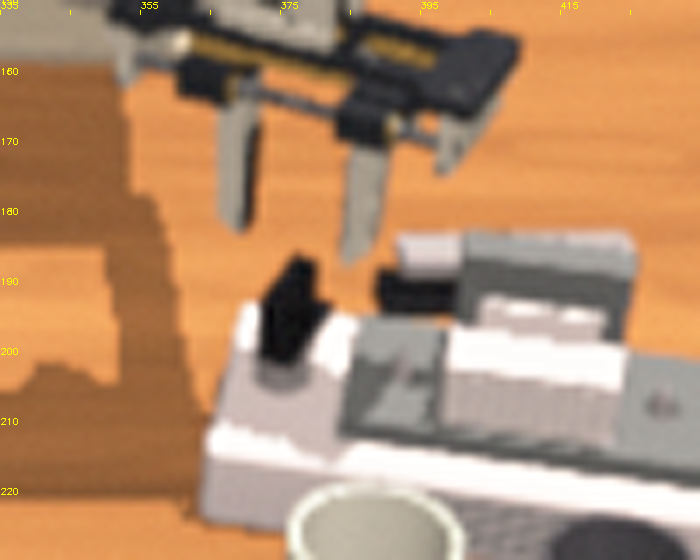

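View pics/t13.png

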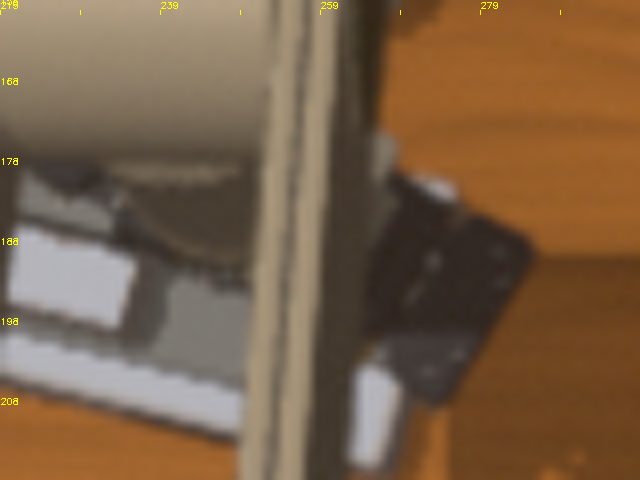

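The fingers straddle the right knob: tips at scene (369,182) and (385,187), knob at (377,187). Descending to grip it.

>>> carry_out:
  motion: [0.001,0.01,0,0,0.1,0,0.1,0.001,0.01,0,0,0.1,0,0.1,0.001,0.01,0,0,0.1,0,0.1,0.001,0.01,0,0,0,0,0.1,0.0005,0.006,0,0,0,0,0.1]

```text
t: 17.0
tool_pos: [0.4942, 0.0607, 0.1072]
orientation: [-1.53, 0.377, -0.389]
force: [-0.3, 0.5, -0.2]
opening: 0.0513
```

```bash
python3 - <<'E'
from mv import *
rows([*KR,.103],kR(62),g=.1,n=1)
E
```

```text
t 17.0 pos [0.4942 0.0607 0.1072] remaining mm [-3.7  0.5 -4.2] deg [-0.26  0.51  0.01] N 1 open 0.0513 F [-0.3  0.5 -0.2] q [ 0.02 -0.05  1.92  0.    1.26 -1.07]
-0.0035, 0.0042, -0.0014, -0.5, -0.0, 0.3, 0.1
```

>>> carry_out:
  motion: [-0.0035,0.003,-0.001,-0.5,0,0.3,0.1,0,0,0,0,0,0,-0.4,0,0,0,0,0,0,-1,0,0,0,0,0,0,-1,0,0,0,0,0,0,-1]
  squeeze: 20

```text
t: 17.5
tool_pos: [0.4899, 0.0617, 0.1029]
orientation: [-1.538, 0.385, -0.381]
force: [0.6, -0.8, 0.2]
opening: 0.0234
```

>>> carry_out:
  motion: [0,0,0,0,0,0,-1,0,0,0,0,0,0,-1,0,0,0,0,0,0,-1,0,0,0,0,0,0,-1,0,0,0,0,0,0,-1]

```text
t: 18.0
tool_pos: [0.4898, 0.0612, 0.1033]
orientation: [-1.539, 0.385, -0.382]
force: [-0.4, -1.1, -0.5]
opening: 0.0158
```

```bash
python3 - <<'E'
from mv import *
rows([*KR,.103],kR(-12),g=-1,n=10)
s=robot.read_state();print(s["wrist_torque"])
E
```

```text
t 18.0 pos [0.4898 0.0612 0.1033] remaining mm [ 0.7 -0.  -0.3] deg [ 1.0e-02 -1.8e-01 -7.4e+01] N 10 open 0.0158 F [-0.4 -1.1 -0.5] q [ 0.02 -0.05  1.92 -0.    1.27 -1.06]
0.0, 0.0, 0.0, 0.0, 7.4, 0.0, -1.0, 0.0, 0.0, 0.0, 0.0, 7.4, 0.0, -1.0, 0.0, 0.0, 0.0, 0.0, 7.4, 0.0, -1.0, 0.0, 0.0, 0.0, 0.0, 7.4, 0.0, -1.0, 0.0, 0.0, 0.0, 0.0, 7.4, 0.0, -1.0
0.0, 0.0, 0.0, 0.0, 7.4, 0.0, -1.0, 0.0, 0.0, 0.0, 0.0, 7.4, 0.0, -1.0, 0.0, 0.0, 0.0, 0.0, 7.4, 0.0, -1.0, 0.0, 0.0, 0.0, 0.0, 7.4, 0.0, -1.0, -0.0, 0.0, 0.0, 0.0, 7.4, 0.0, -1.0
[ 0.00952961 -0.02953779  0.04444549]
```

>>> carry_out:
  motion: [0,0,0,0,6,0,-1,0,0,0,0,7,0,-1,0,0,0,0,7,0,-1,0,0,0,0,7,0,-1,0,0,0,0,6,0,-1]

```text
t: 18.5
tool_pos: [0.4899, 0.0614, 0.1033]
orientation: [-1.403, 0.845, -0.844]
force: [0.2, -1.0, -1.5]
opening: 0.0156
```

```bash
python3 - <<'E'
from mv import *
rows([*KR,.103],kR(-12),g=-1,n=5)
s=robot.read_state();print(s["wrist_torque"])
E
```

```text
t 18.5 pos [0.4899 0.0614 0.1033] remaining mm [ 0.6 -0.2 -0.3] deg [  0.06  -0.14 -39.87] N 5 open 0.0156 F [ 0.2 -1.  -1.5] q [ 0.02 -0.05  1.92 -0.    1.27 -0.46]
0.0, 0.0, 0.0, 0.0, 8.0, 0.0, -1.0, 0.0, 0.0, 0.0, 0.0, 8.0, 0.0, -1.0, 0.0, 0.0, 0.0, 0.0, 8.0, 0.0, -1.0, 0.0, 0.0, 0.0, 0.0, 8.0, 0.0, -1.0, 0.0, 0.0, 0.0, 0.0, 8.0, 0.0, -1.0
[-0.08970968 -0.09367788  0.09252763]
```

Very clean; continuing to turn.

>>> carry_out:
  motion: [0,0,0,0,7,0,-1,0,0,0,0,7,0,-1,0,0,0,0,7,0,-1,0,0,0,0,7,0,-1,0,0,0,0,6,0,-1]

```text
t: 19.0
tool_pos: [0.4901, 0.0613, 0.1033]
orientation: [-1.146, 1.306, -1.307]
force: [0.0, -1.3, -1.7]
opening: 0.0155
```

>>> carry_out:
  motion: [0,0,0,0,4,0,-1,0,0,0,0,4,0,-1,0,0,0,0,4,0,-1,0,0,0,0,4,0,-1,0,0,0,0,4,0,-1]

```text
t: 19.5
tool_pos: [0.4902, 0.0617, 0.1035]
orientation: [-0.936, 1.563, -1.565]
force: [0.5, 3.5, -1.0]
opening: 0.0195
```

```bash
python3 - <<'E'
from mv import *
rows([*KR,.103],kR(-12),g=-1,n=5)
s=robot.read_state();print(s["wrist_torque"])
E
```

```text
t 19.5 pos [0.4902 0.0617 0.1035] remaining mm [ 0.3 -0.5 -0.5] deg [ 0.13 -0.06 16.33] N 5 open 0.0195 F [ 0.5  3.5 -1. ] q [ 0.02 -0.05  1.92 -0.    1.27  0.52]
0.0, 0.0, 0.0, 0.0, -3.3, 0.0, -1.0, 0.0, 0.0, 0.0, 0.0, -3.3, 0.0, -1.0, 0.0, 0.0, 0.0, 0.0, -3.3, 0.0, -1.0, 0.0, 0.0, 0.0, 0.0, -3.3, 0.0, -1.0, 0.0, 0.0, 0.0, 0.0, -3.3, 0.0, -1.0
[0.571382   0.02825403 0.77611719]
```

The opening grew from 15.5 to 19.5 mm and the twist rose to 0.78 N m, so the right knob is at its end stop. I relax the twist and open.

>>> carry_out:
  motion: [0,0,0,0,-5,0,-1,0,0,0,0,-5,0,-1,0,0,0,0,-3,0,-1,0,0,0,0,0,0,-0.2,0,0,0,0,0,0,0.1]

```text
t: 20.0
tool_pos: [0.4905, 0.0621, 0.1036]
orientation: [-1.075, 1.4, -1.402]
force: [0.3, -0.1, -0.1]
opening: 0.0279
```

>>> carry_out:
  motion: [0,0,0,0,0,0,0.1,0,0,0,0,0,0,0.1,0,-0.02,0,0,0,0,0.1,0,-0.04,0,0,0,0,0.1,0,-0.045,0,0,0,0,0.1]

```text
t: 20.5
tool_pos: [0.4857, 0.0622, 0.2038]
orientation: [-1.084, 1.413, -1.4]
force: [0.9, 0.1, 0.6]
opening: 0.0509
```

```bash
python3 - <<'E'
from mv import *
rows([*KL,.2],kR(62),g=.1,n=10)
im=imaging.read_camera("scene");cv2.imwrite("pics/scene14.png",im);crop(im,(405,200),110,80,7,"pics/s14.png")
E
python3 knob.py pics/scene14.png
```

```text
t 20.5 pos [0.4857 0.0622 0.2038] remaining mm [ 56.8 243.3  -3.8] deg [ 0.67 -0.63 77.35] N 10 open 0.0509 F [0.9 0.1 0.6] q [ 0.02 -0.14  1.82 -0.    1.48  0.29]
-0.025, 0.0, -0.001, 0.1, -7.7, -0.0, 0.1, -0.025, 0.0, 0.002, 0.1, -7.7, -0.0, 0.1, -0.024, 0.0, 0.006, 0.1, -7.7, -0.0, 0.1, -0.023, 0.0, 0.009, 0.1, -7.7, -0.0, 0.1, -0.022, 0.0, 0.012, 0.1, -7.7, -0.0, 0.1
-0.02, 0.0, 0.015, 0.1, -7.7, -0.0, 0.1, -0.018, 0.0, 0.017, 0.1, -7.7, -0.0, 0.1, -0.015, 0.0, 0.02, 0.1, -7.7, -0.0, 0.1, -0.013, 0.0, 0.022, 0.1, -7.7, -0.0, 0.1, -0.01, 0.0, 0.023, 0.1, -7.7, -0.0, 0.1
pics/scene14.png 1 [(np.float64(0.726), np.float64(0.05), (0, 0)), (np.float64(0.724), np.float64(0.02), (0, 0)), (np.float64(0.71), np.float64(-0.01), (1, 0)), (np.float64(0.707), np.float64(0.11), (0, 0))]
pics/scene14.png -1 [(np.float64(0.731), np.float64(1.25), (0, 1)), (np.float64(0.728), np.float64(1.22), (0, 1)), (np.float64(0.725), np.float64(1.31), (0, 1)), (np.float64(0.725), np.float64(1.28), (0, 1))]
```

View pics/s14.png

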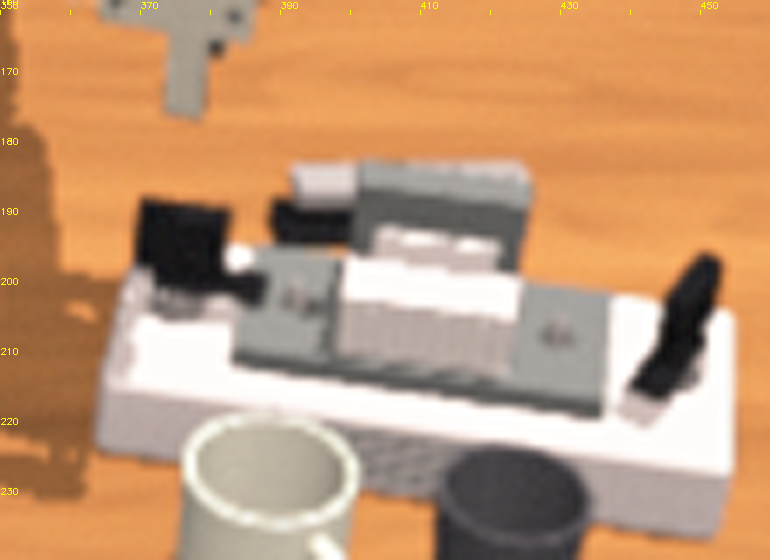

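The right tongue now lies over the flange at scene (386,201). On to the left knob.

>>> carry_out:
  motion: [-0.025,-0.003,-0.001,0,-7.7,0,0.1,-0.025,-0.003,0.002,0,-7.7,0,0.1,-0.024,0,0.006,0,-7.7,0,0.1,-0.023,0,0.009,0,-7.7,0,0.1,-0.022,0,0.012,0,-7.7,0,0.1]

```text
t: 21.05
tool_pos: [0.5222, 0.1854, 0.2256]
orientation: [-1.374, 0.888, -0.902]
force: [0.1, -0.8, 0.4]
opening: 0.0511
```

>>> carry_out:
  motion: [-0.02,0,0.015,0,-7.7,0,0.1,-0.018,0,0.017,0,-7.7,0,0.1,-0.015,0,0.02,0,-7.7,0,0.1,-0.012,0,0.02,0,-7.7,0,0.1,-0.006,0,0.015,0,-7.7,0,0.1]

```text
t: 21.55
tool_pos: [0.5475, 0.3033, 0.2252]
orientation: [-1.539, 0.347, -0.365]
force: [0.1, 0.2, -0.3]
opening: 0.0511
```

```bash
python3 - <<'E'
from mv import *
rows([*KL,.15],kR(62),g=.1,n=5)
E
```

```text
t 21.55 pos [0.5475 0.3033 0.2252] remaining mm [ -5.    2.2 -75.2] deg [ 0.02  0.64 -1.98] N 5 open 0.0511 F [ 0.1  0.2 -0.3] q [ 0.43  0.2   1.44 -0.    1.5  -0.69]
-0.001, 0.015, -0.0, -0.1, 0.4, 0.1, 0.1, -0.001, 0.015, -0.0, -0.1, 0.4, 0.1, 0.1, -0.001, 0.015, -0.0, -0.1, 0.4, 0.1, 0.1, -0.001, 0.015, -0.0, -0.1, 0.4, 0.1, 0.1, -0.001, 0.015, -0.0, -0.1, 0.4, 0.1, 0.1
```

>>> carry_out:
  motion: [-0.001,0.015,0,0,0.8,0,0.1,-0.001,0.015,0,0,0.8,0,0.1,-0.001,0.015,0,0,0.8,0,0.1,-0.001,0.015,0,0,0.8,0,0.1,0,0.003,0,0,0.8,0,0.1]

```text
t: 22.05
tool_pos: [0.5432, 0.3043, 0.1544]
orientation: [-1.529, 0.415, -0.429]
force: [-0.2, -0.5, -0.7]
opening: 0.0516
```

```bash
python3 - <<'E'
from mv import *
rows([*KL,.104],kR(60),g=.1,n=5)
crop(imaging.read_camera("scene"),(440,190),100,80,7,"pics/s15.png")
E
```

```text
t 22.05 pos [0.5432 0.3043 0.1544] remaining mm [ -0.7   1.2 -50.4] deg [0.09 0.5  0.86] N 5 open 0.0516 F [-0.2 -0.5 -0.7] q [ 0.43  0.24  1.52 -0.01  1.38 -0.6 ]
-0.0, 0.01, 0.0, -0.0, -0.2, 0.1, 0.1, -0.0, 0.01, 0.0, -0.0, -0.2, 0.1, 0.1, -0.0, 0.01, 0.0, -0.0, -0.2, 0.1, 0.1, -0.0, 0.01, 0.0, -0.0, -0.2, 0.1, 0.1, -0.0, 0.01, 0.0, -0.0, -0.2, 0.1, 0.1
```

View pics/s15.png

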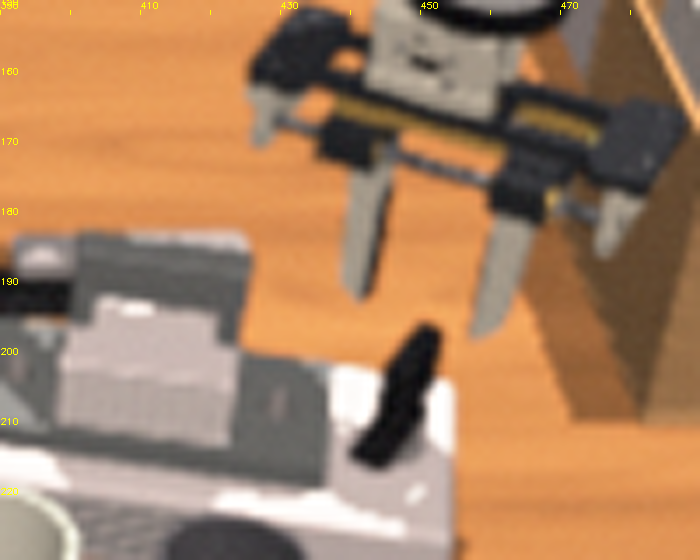

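The fingers straddle the left knob: tips at scene (441,192) and (459,197), knob top at (450,197). Descending.

>>> carry_out:
  motion: [0,0.01,0,0,-0.2,0,0.1,0,0.01,0,0,-0.2,0,0.1,0,0.01,0,0,-0.2,0,0.1,0,0.01,0,0,-0.2,0,0.1,0,0.006,0,0,0,0,0.1]

```text
t: 22.6
tool_pos: [0.5454, 0.3038, 0.1073]
orientation: [-1.528, 0.403, -0.422]
force: [-0.3, -0.1, 0.2]
opening: 0.0512
```

```bash
python3 - <<'E'
from mv import *
rows([*KL,.104],kR(60),g=.1,n=1)
E
```

```text
t 22.6 pos [0.5454 0.3038 0.1073] remaining mm [-2.9  1.7 -3.3] deg [0.01 0.71 0.16] N 1 open 0.0512 F [-0.3 -0.1  0.2] q [ 0.43  0.28  1.56 -0.01  1.29 -0.61]
-0.0034, 0.0032, -0.0, -0.3, -0.2, 0.6, 0.1
```

>>> carry_out:
  motion: [-0.0034,0.002,0,-0.3,0,0.6,0.1,0,0,0,0,0,0,-0.4,0,0,0,0,0,0,-1,0,0,0,0,0,0,-1,0,0,0,0,0,0,-1]

```text
t: 23.1
tool_pos: [0.5422, 0.3059, 0.1047]
orientation: [-1.531, 0.413, -0.412]
force: [0.5, -1.0, 0.5]
opening: 0.0236
```

>>> carry_out:
  motion: [0,0,0,0,0,0,-1,0,0,0,0,0,0,-1,0,0,0,0,0,0,-1,0,0,0,0,0,0,-1,0,0,0,0,0,0,-1]

```text
t: 23.6
tool_pos: [0.5422, 0.3055, 0.105]
orientation: [-1.531, 0.413, -0.412]
force: [0.0, -1.0, -0.3]
opening: 0.0163
```

```bash
python3 - <<'E'
from mv import *
rows([*KL,.104],kR(-12),g=-1,n=10)
print(robot.read_state()["wrist_torque"])
E
```

```text
t 23.6 pos [0.5422 0.3055 0.105 ] remaining mm [ 0.3 -0.  -1. ] deg [-3.000e-02 -3.000e-02 -7.183e+01] N 10 open 0.0163 F [ 0.  -1.  -0.3] q [ 0.43  0.29  1.56  0.    1.3  -0.61]
0.0, 0.0, 0.0, 0.0, 7.2, -0.0, -1.0, 0.0, 0.0, 0.0, 0.0, 7.2, -0.0, -1.0, 0.0, 0.0, 0.0, 0.0, 7.2, -0.0, -1.0, 0.0, 0.0, 0.0, 0.0, 7.2, -0.0, -1.0, 0.0, 0.0, 0.0, 0.0, 7.2, -0.0, -1.0
0.0, 0.0, 0.0, 0.0, 7.2, -0.0, -1.0, 0.0, 0.0, 0.0, 0.0, 7.2, -0.0, -1.0, 0.0, 0.0, 0.0, 0.0, 7.2, -0.0, -1.0, 0.0, 0.0, 0.0, 0.0, 7.2, -0.0, -1.0, -0.0, 0.0, 0.0, 0.0, 7.2, -0.0, -1.0
[-0.07646819  0.05317516 -0.05242129]
```

>>> carry_out:
  motion: [0,0,0,0,6,0,-1,0,0,0,0,7,0,-1,0,0,0,0,7,0,-1,0,0,0,0,7,0,-1,0,0,0,0,7,0,-1]

```text
t: 24.1
tool_pos: [0.5422, 0.3054, 0.105]
orientation: [-1.384, 0.886, -0.885]
force: [-0.9, -1.0, -0.4]
opening: 0.0159
```

>>> carry_out:
  motion: [0,0,0,0,7,0,-1,0,0,0,0,7,0,-1,0,0,0,0,7,0,-1,0,0,0,0,7,0,-1,0,0,0,0,4,0,-1]

```text
t: 24.6
tool_pos: [0.5421, 0.3054, 0.105]
orientation: [-1.135, 1.32, -1.32]
force: [-0.6, -0.2, -0.6]
opening: 0.0159
```

>>> carry_out:
  motion: [0,0,0,0,4,0,-1,0,0,0,0,4,0,-1,0,0,0,0,4,0,-1,0,0,0,0,3,0,-1,0,0,0,0,2,0,-1]

```text
t: 25.1
tool_pos: [0.5423, 0.3068, 0.1051]
orientation: [-0.955, 1.538, -1.538]
force: [-0.8, -1.5, -1.3]
opening: 0.0193
```

```bash
python3 - <<'E'
from mv import *
rows([*KL,.104],kR(-12),g=-1,n=5)
print(robot.read_state()["wrist_torque"])
E
```

```text
t 25.1 pos [0.5423 0.3068 0.1051] remaining mm [ 0.2 -1.3 -1.1] deg [-0.05  0.05 14.27] N 5 open 0.0193 F [-0.8 -1.5 -1.3] q [0.43 0.29 1.56 0.   1.3  0.89]
0.0, 0.0, 0.0, -0.0, -2.9, -0.0, -1.0, 0.0, 0.0, 0.0, -0.0, -2.9, -0.0, -1.0, 0.0, 0.0, 0.0, -0.0, -2.9, -0.0, -1.0, 0.0, 0.0, 0.0, -0.0, -2.9, -0.0, -1.0, 0.0, 0.0, 0.0, -0.0, -2.9, -0.0, -1.0
[-0.13550789  0.1442911   0.72852047]
```

Same stop signature here (19.3 mm, 0.73 N m). Relax, open, back off, and move aside to look.

>>> carry_out:
  motion: [0,0,0,0,-5,0,-1,0,0,0,0,-4,0,-1,0,0,0,0,-2,0,-1,0,0,0,0,0,0,-0.2,0,0,0,0,0,0,0.1]

```text
t: 25.6
tool_pos: [0.5426, 0.3073, 0.1053]
orientation: [-1.072, 1.398, -1.398]
force: [-0.3, -0.3, 0.1]
opening: 0.0279
```

>>> carry_out:
  motion: [0,0,0,0,0,0,0.1,0,0,0,0,0,0,0.1,0,-0.02,0,0,0,0,0.1,0,-0.045,0,0,0,0,0.1,0,-0.045,0,0,0,0,0.1]

```text
t: 26.1
tool_pos: [0.5378, 0.305, 0.2088]
orientation: [-1.087, 1.407, -1.401]
force: [0.5, 0.1, 0.2]
opening: 0.0509
```

>>> carry_out:
  motion: [0,-0.03,-0.02,0,0,0,0.1,0.02,-0.01,-0.035,0,0,0,0.1,0.04,0,-0.02,0,0,0,0.1,0.045,0,-0.01,0,0,0,0.1,0.045,0,0,0,0,0,0.1]

```text
t: 26.6
tool_pos: [0.4176, 0.1852, 0.2609]
orientation: [-1.07, 1.399, -1.398]
force: [0.6, -0.9, 0.9]
opening: 0.0508
```

>>> carry_out:
  motion: [0.045,0,0,0,0,0,0.1,0.045,0,0,0,0,0,0.1,0.045,0,0,0,0,0,0.1,0.045,0,0,0,0,0,0.1,0.045,0,0,0,0,0,0.1]

```text
t: 27.1
tool_pos: [0.3558, -0.0385, 0.2616]
orientation: [-1.066, 1.391, -1.399]
force: [0.3, -1.6, 0.4]
opening: 0.0509
```

>>> carry_out:
  motion: [0.04,0,0,0,0,0,0.1,0.03,0,0,0,0,0,0.1,0,0,0,0,0,0,0.1,0,0,0,0,0,0,0.1,0,0,0,0,0,0,0.1]

```text
t: 27.6
tool_pos: [0.3352, -0.1128, 0.2626]
orientation: [-1.059, 1.394, -1.411]
force: [-0.2, -0.4, -0.4]
opening: 0.0511
```

```bash
python3 - <<'E'
from mv import *
print(robot.read_state()["tool_pos"])
im=imaging.read_camera("scene");cv2.imwrite("pics/scene16.png",im);crop(im,(410,205),110,80,7,"pics/s16.png")
im=imaging.read_camera("top");cv2.imwrite("pics/top16.png",im);crop(im,(229,178),110,80,7,"pics/t16.png")
E
python3 knob.py pics/top16.png pics/scene16.png
```

```text
[ 0.33524202 -0.1127597   0.26263737]
pics/top16.png 1 [(np.float64(0.764), np.float64(1.43), (0, 0)), (np.float64(0.758), np.float64(1.46), (0, 1)), (np.float64(0.747), np.float64(1.4), (0, 1)), (np.float64(0.743), np.float64(1.52), (0, 1))]
pics/top16.png -1 [(np.float64(0.808), np.float64(1.49), (0, -1)), (np.float64(0.808), np.float64(1.46), (0, -1)), (np.float64(0.808), np.float64(1.43), (0, -1)), (np.float64(0.791), np.float64(1.4), (0, -1))]
pics/scene16.png 1 [(np.float64(0.769), np.float64(1.55), (0, 0)), (np.float64(0.765), np.float64(1.49), (0, 0)), (np.float64(0.762), np.float64(1.52), (0, 0)), (np.float64(0.759), np.float64(1.46), (0, 0))]
pics/scene16.png -1 [(np.float64(0.724), np.float64(1.25), (0, 1)), (np.float64(0.72), np.float64(1.22), (0, 1)), (np.float64(0.717), np.float64(1.31), (0, 1)), (np.float64(0.717), np.float64(1.28), (0, 1))]
```

View pics/s16.png

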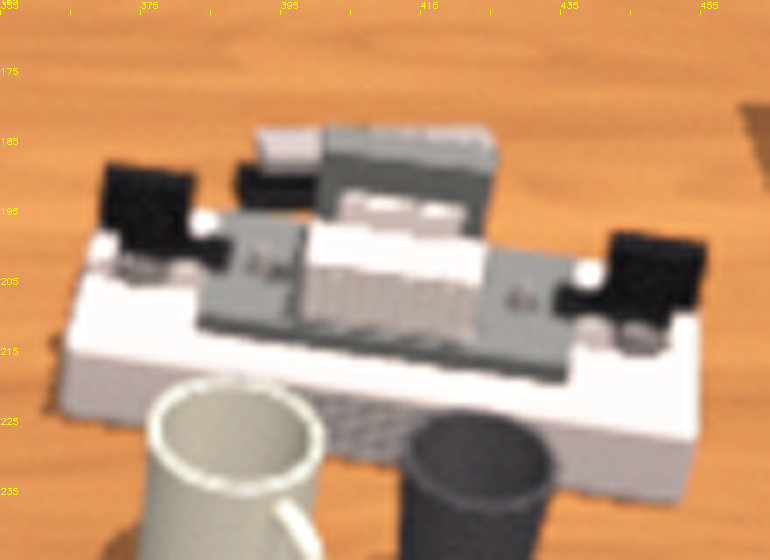

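View pics/t16.png

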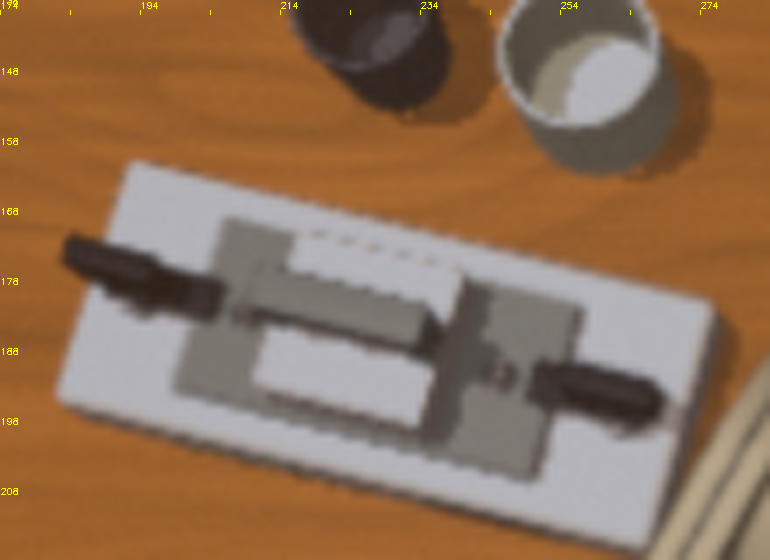

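View pics/scene16.png

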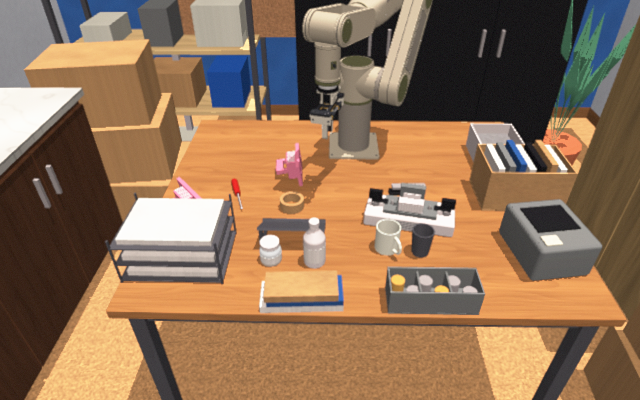

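Both tongues point inward over the flange, at scene (384,201) and (437,208). The bystanders stand where they were and the gripper is clear. Handing in.

```bash
python3 -c "
from plant import robot
print(robot.close_job(), robot.read_state()['t'])"
```

```text
the job is handed in; nothing more can be done
the job is handed in; nothing more can be done
```

The filter unit is home on the base's two pegs and both clamp knobs are locked over it. I handed the job in at about 27.7 s of the 64 s allowed.

**What I did:** I took the filter by its handle from the rest, turned it upright and lowered it over the pegs, which pass through both holes. I then turned both black knobs clockwise until they hit their stops. Each stop showed as the fingers being forced wider and about 0.75 N m of twist. After that I let go and backed away.

**Last checks:**
- **Filter seat:** the flange's top-face corners fit the seat to about 0.3 mm in height and 1 mm sideways. The filter did not drop when I let go, and both tongues went over the flange without trouble.
- **Bystanders:** the mug, pen pot, bottle and jar look unmoved.
- **Highest forces:** my readings stayed near 20 N up and 13 N sideways, during the final press onto the base.

**Checks that disagreed:**
- **Flange tilt:** fits using the flange's lower front edge suggested it sat about 2 mm high or tilted about 3°. The same fit gave 2.4° while the filter hung level, so I took it as an error in picking that edge.
- **Right knob angle:** the scene camera's outline match put it at 1.25 rad and the top camera's at 1.43 to 1.49 rad. I trusted the stop I felt and the top view.

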